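Clamp a plaque for branding and hold the cam lever at full lift

ROBOT

A 6-joint arm with a two-finger parallel gripper is mounted at the origin on the work surface. World frame = base frame: x ahead of the robot, y to its left, z up, the work surface at z = 0. Lengths are in m, angles in degrees, forces in N, time in s.
With the tool pointing down it reaches from about 0.35 to 0.875 m from the base axis. Payload 4.2 kg.
Tool frame: the origin (TCP) lies midway between the tips of the shut fingers; the grasp point (between the pads) lies 19 mm behind it; z points along the fingers, y is the direction in which the jaws open and shut (so a half turn about z gives the same grasp; the last joint's range is limited). The gripper opens to 87 mm and grips with 3 to 60 N. Pads are 19 mm wide; open, the fingers measure 117 mm over their backs; the gripper's body (75 mm by 190 mm) begins 51 mm behind the grasp point.
Start: joints at [87.983, 22.042, 0.453, 0, -68.411, -14.817], TCP at [0.181, 0.598, 0.223] pointing down, gripper open.
Joint ranges: [-179.83, 179.83], [-69.29, 118.12], [-61.27, 80.66], [-181.25, 117.63], [-171.15, -9.14], [-177.46, 177.46]. Speed limits (degrees/s): [159.86, 159.86, 180, 180, 180, 180].

INTERFACE

Orientations are given as a 3x3 rotation matrix whose columns are the frame's x, y, z axes.
In Python, from station import sense, capture, calibration, finish_job gives the robot as it stands.
- The arm moves only by the tool carry_out, never from a script. Its argument "commands" is one flat list of numbers, 6 for each row, row after row: the shift along the tool's x, y, z in mm, then the turn, a rotation vector about the tool's x, y, z in rad. A call has 1 to 5 rows; each row shifts and turns the pose as measured when the row begins, along the tool's axes as they then stand; what a row does not reach is not made up. A row lasts 1/8 s, in which the tool goes at most 62.5 mm and 10.7 degrees, less where a joint would pass 70% of its speed; a pose out of reach is approached as far as the arm can. A call is refused whole if a number of a shift passes 62.5 or a number of a turn 0.188, either way. A call with a gripper value outside its range is refused whole. "grip" is the finger opening in mm, from 0 to 87, set as the call begins (left out, the last holds). The fingers move at their own pace and stop on an object; the grip force is fixed at half the most. Time passes only in rows, so rows that do not move let the fingers close. It gives the time, the measured TCP pose, the force and the opening at its end, in the units of the state.
- sense(): the state, without advancing time (a new reading comes with each control period).
- capture(name): name is "side" or "top"; returns the picture (384x512x3 uint8, red, green, blue); there is no depth.
- calibration(name): a dict with "fx", "fy", "cx", "cy" (pixels), "dist" ([k1, k2, p1, p2, k3] as OpenCV has them; the pictures are not rectified), "rvec" (rotation vector, rad) and "tvec" (3), from world to camera coordinates, as OpenCV has them. Camera axes: x right, y down, z forward; pixel columns grow to the right and rows downward; lengths in m; the calibration is good to about 2 mm. A picture is of the moment at which its call begins. calibration takes no time and is no camera call.
- finish_job(): hands the job in, once; it reports no verdict.
The state is a dict: "time_s": time; "joints": joint angles; "joint_velocities": joint speeds; "effort": joint torques, N m; "tcp_pos": TCP position; "ee_rot": TCP orientation; "wrist_force": force on the tool from outside, world axes, zero at the start; "moment": the same for the moment, N m; "gripper_width": opening from 0.0 (shut) to 1.0 (fully open).
Only numpy, scipy, OpenCV 4.12 (cv2) and the standard library are available. Lean on these libraries where they do the work, as an engineer would, in place of code of your own. Each camera call takes 0.05 s, during which the arm holds its last target.

TASK

Take the wooden plaque that leans in the cradle, stand it on its short edge in the clamp slot of the rack (the wide slot between the rubber pad and the cam), and let go of it. Then swing the spring-return cam lever by its upright wooden grip until its arm lies over the brass line, where the cam's lift is highest and it presses the plaque against the pad, and finish while still holding it there for the branding. Leave the two stored plaques, the glue bottle and the branding iron where they are.

Things in the scene. Friction and masses are not known exactly. Their poses are not given: they have to be found in the camera images.
- plaque_center (a point): centre of the loose wooden plaque, a plain board 100 x 18 x 120 mm, 0.1 to 0.2 kg. Axes: x along the 100 mm side, y through the 18 mm thickness, z along the 120 mm height (up). At the start it rests in the cradle on a 100 mm edge, leaning 15 degrees from vertical to the cradle's +y; its upper 65 mm is free on both faces
- cradle: fixed wooden cradle that holds the plaque at the start: base plate 120 x 90 mm, a back board behind the plaque reaching 55 mm up along it (75 mm above the bench at most). Origin at bench height below the plaque's lower edge; x along the plaque's width, y the side to which the plaque leans
- rack: fixed rack, 12 mm thick base. Origin at bench height under the middle of the clamp slot; slots along x, z up. Clamp slot: y -14 to +14 mm, 130 mm long with 12 mm high ends; at +y the pad, behind it a fence, top 60 mm above the bench; at -y a lip 28 mm above the bench, above it the steel cam. Storage slots at y 100 and 150 mm. Brass line, 6 mm wide, on the base at x 0, y -100 to -245 mm
- slot_floor (a point): middle of the floor of the clamp slot, 12 mm above the bench; the plaque's centre is 60 mm above it when seated
- clamp_pad: rubber backing pad 90 mm wide, from 14 to 56 mm above the bench, before the fence. Its origin is the rack's origin when nothing presses it, its face then at y +14 mm of the rack; sprung (2 N preload, 1 N/mm, 6 mm travel to +y). At the cam's highest lift the plaque presses it back 3.5 mm with about 5.5 N
- cam_lever (a joint): angle of the cam lever about its vertical pivot, rad, counterclockwise from above. 0: at rest on its stop, arm 0.27 rad from the rack's -x towards its -y, cam clear of the slot. 1.30: arm points to the rack's -y over the brass line, highest lift. Travel ends at 2.0, past highest lift. A spring (0.35 N m at 0, 0.50 N m at 1.30: about 4 N at the grip, up to 7 N with the cam's friction) drives it back to 0
- cam_pivot (a point): point on the vertical pivot axis of the lever (x 0, y -42.5 mm of the rack), 95 mm above the bench, level with lever_grip; axes as the rack's. The cam is a steel disc of radius 26 mm mounted 16 mm off centre, 34 to 54 mm above the bench, nose opposite to the arm
- lever_grip (a point): middle of the upright wooden grip: a round post 22 mm in diameter, 64 to 118 mm above the bench, fixed on the lever arm 130 mm from the pivot axis; this point is 95 mm above the bench. The steel arm under it is 16 mm wide, its top 64 mm above the bench. Its axes turn with the lever
- stored_a: stored plaque 100 x 18 x 95 mm standing in the rack's storage slot at y 100 mm (top 107 mm above the bench); leave alone. Origin at the centre of its underside
- stored_b: stored plaque 100 x 18 x 85 mm standing in the rack's storage slot at y 150 mm (top 97 mm above the bench); leave alone. Origin at the centre of its underside
- glue: white glue bottle, 56 mm in diameter, 150 mm tall, standing on the bench; leave alone. Origin at its underside
- iron: branding iron lying on the bench, about 276 mm long, 56 mm wide, 32 mm high; leave alone. Origin on its axis at the bench, long side along its x
There are look-alikes about, which are no part of the job. What is shaped like the part that bears plaque_center but red is not meant.

How it is judged (in metres and radians):
On the way, in this order (a step that is already met when the one before it is completed fails the run):
1. the plaque stands in the clamp slot on its short edge, let go (x of plaque_center in the frame of rack between -0.022 and 0.022 m and y of plaque_center in the frame of rack between -0.016 and 0.016 m and z of plaque_center in the frame of rack between 0.064 and 0.078 m and contact force between each of the arm, the fingers and plaque below 0.2 N and angle between the z axis of plaque_center and the z axis of rack, either way round below 0.3 rad), for 0.2 s.
2. the cam lever is held at its highest lift and the plaque is pressed against the pad (x of plaque_center in the frame of rack between -0.022 and 0.022 m and y of plaque_center in the frame of rack between -0.016 and 0.016 m and z of plaque_center in the frame of rack between 0.064 and 0.078 m and contact force between each of the arm, the fingers and plaque below 0.2 N and value of joint cam_lever between 1.16 and 1.44 rad and contact force between clamp_pad and plaque above 3 N and contact force between the fingers and cam_lever above 0.8 N), for 0.3 s.
At the end, for the whole second after the job is handed in: Plaque seated upright in the slot (22 mm lengthwise, 5 degrees), untouched by the robot; fingers hold the lever grip, lever still and within 0.14 rad (8 degrees) of highest lift, plaque pressed to the pad with over 3 N; the other four things within 20 mm of their start and not tipped (all of step 2 and angle between the z axis of plaque_center and the z axis of rack, either way round below 0.08 rad and angle between the y axis of plaque_center and the y axis of rack, either way round below 0.08 rad and velocity of joint cam_lever between -0.1 and 0.1 rad/s and linear speed of plaque below 0.02 m/s and distance of each of stored_a, stored_b, glue, iron from where it was at the start of the episode below 0.02 m and angle between each of stored_a, stored_b, glue, iron's own z axis and vertical below 0.12 rad); the arm keeps its last pose, push and grip.
It fails at once if a stored plaque, the glue bottle or the branding iron is moved by more than 30 mm (distance of any of stored_a, stored_b, glue, iron from where it was at the start of the episode above 0.03 m).
It also fails if it takes over 58 s, if anything falls off the work surface, if the arm or the gripper's body presses on something with over 40 N, if the wrist force passes 120 N, or if a joint passes its speed limit or range.

## Working session

There is one attempt and no reset: what is moved stays moved. The work goes in short steps, Python scripts to look and compute and a tool call to move; the robot and the scene stay as the last step left them, time stands still between calls to the robot, and variables do not carry over. Pictures are saved under pics/ and viewed, and the job is handed in when it is done.

Besides the shell and the picture viewer there is one more tool, called after "Emit:" as name(argument=value, ...) on one line, values as JSON. carry_out: Moves the arm, as the interface text tells. Its arguments: {"type":"object","properties":{"commands":{"type":"array"},"grip":{"type":"number"}},"required":["commands"]}

```bash
mkdir -p pics; ls; python3 - <<'E'
from station import sense,capture,calibration
import cv2
s=sense()
print(s)
for n in("side","top"):
    im=capture(n); cv2.imwrite(f"pics/{n}0.png",im[:,:,::-1]); c=calibration(n); print(n,c)
E
```

```text
pics
{'time_s': 0.0, 'joints': array([ 8.79827801e+01,  2.20900127e+01,  3.79163022e-01, -2.75553217e-02,
       -6.84099083e+01, -1.48157790e+01]), 'joint_velocities': array([ 0.0498826 ,  0.09433442, -0.00308793,  0.00609674, -0.01869618,
       -0.0431324 ]), 'effort': array([ 6.19675902e-04, -3.90670109e+01,  1.87402385e+01,  4.21978623e+00,
        1.09898800e-02, -1.95319299e-04]), 'tcp_pos': array([0.18081211, 0.59764791, 0.22146698]), 'ee_rot': array([[ 9.57101504e-01, -2.89752377e-01, -5.21098543e-04],
       [-2.89752826e-01, -9.57099227e-01, -2.09053700e-03],
       [ 1.06995053e-04,  2.15184588e-03, -9.99997679e-01]]), 'wrist_force': array([ 0.31536799,  0.28908469, -0.46304939]), 'moment': array([0.01053458, 0.03393688, 0.00692328]), 'gripper_width': 1.0050242162668765}
side {'fx': 370.25873202078003, 'fy': 370.25873202078003, 'cx': 256.73989586513653, 'cy': 193.54677602236455, 'dist': array([-0.07615713,  0.        ,  0.        ,  0.        ,  0.        ]), 'rvec': array([ 2.24062992, -0.39537512,  0.20572607]), 'tvec': array([-0.43727615,  0.23336877,  1.13282199])}
top {'fx': 456.27082556394566, 'fy': 456.27082556394566, 'cx': 254.22735036466239, 'cy': 196.5126610556167, 'dist': array([-0.04398264,  0.        ,  0.        ,  0.        ,  0.        ]), 'rvec': array([ 2.14508647, -2.17799729,  0.16697543]), 'tvec': array([0.07034616, 0.50128294, 1.61116976])}
```

View pics/side0.png

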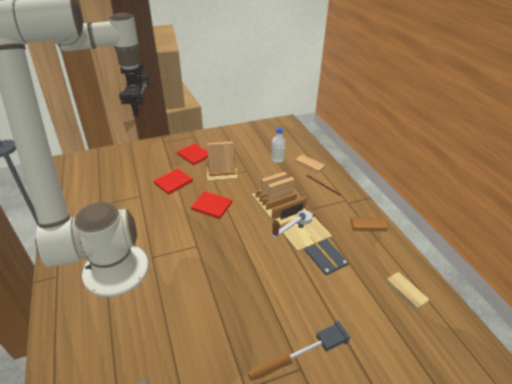

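View pics/top0.png

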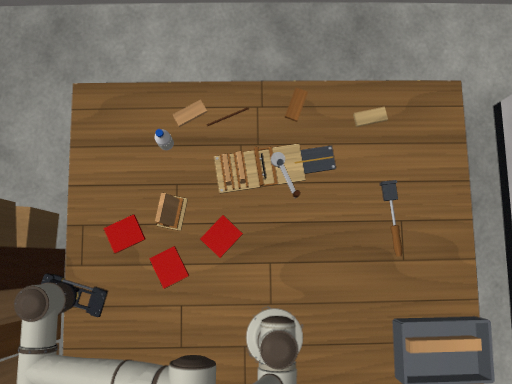

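The side view shows the cradle with the plaque at about (222,160), the rack at (290,205) and the lever grip at (276,227). In the top view the cradle is at (171,211), the rack at (270,165), the cam pivot at (277,158) and the grip at (296,193). I'll zoom in.

```bash
python3 - <<'E'
import cv2
t=cv2.imread("pics/top0.png"); s=cv2.imread("pics/side0.png")
cv2.imwrite("pics/top0z.png",cv2.resize(t[120:240,140:350],None,fx=3.8,fy=3.8,interpolation=cv2.INTER_CUBIC))
cv2.imwrite("pics/side0z.png",cv2.resize(s[125:280,190:360],None,fx=3.8,fy=3.8,interpolation=cv2.INTER_CUBIC))
E
```

```text
(no output)
```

View pics/top0z.png

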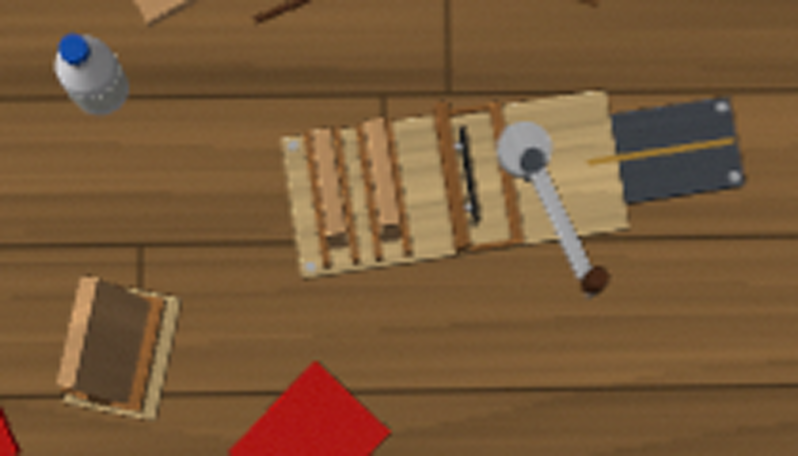

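View pics/side0z.png

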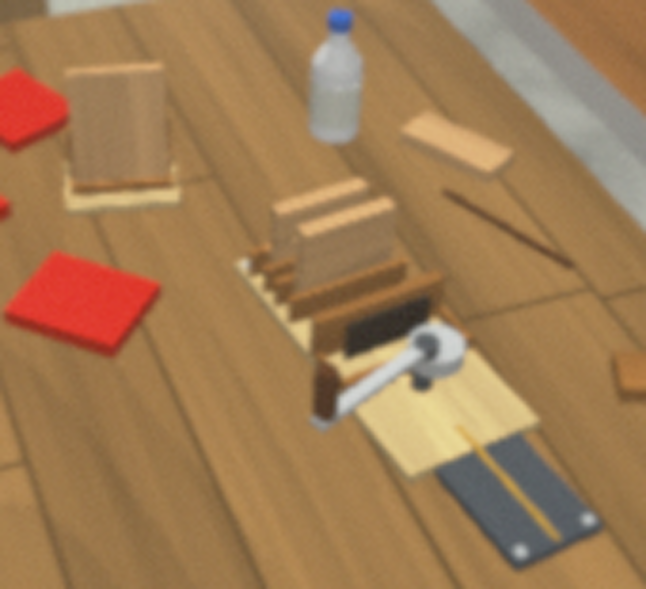

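```bash
cat > h.py <<'E'
import numpy as np,cv2
from station import sense,capture,calibration
def cam(n):
    c=calibration(n); K=np.array([[c['fx'],0,c['cx']],[0,c['fy'],c['cy']],[0,0,1]])
    return K,np.array(c['dist']),np.array(c['rvec']),np.array(c['tvec'])
def ray(n,p):
    K,d,r,t=cam(n); R=cv2.Rodrigues(r)[0]
    q=cv2.undistortPoints(np.array(p,float).reshape(-1,1,2),K,d).reshape(-1,2)
    v=np.c_[q,np.ones(len(q))]@R
    return -R.T@t,v
def onz(n,p,z):
    o,v=ray(n,p); return o+v*((z-o[2])/v[:,2])[:,None]
def proj(n,P):
    K,d,r,t=cam(n); return cv2.projectPoints(np.array(P,float).reshape(-1,1,3),r,t,K,d)[0].reshape(-1,2)
def tri(pt,ps):
    A=[];b=[]
    for n,p in(("top",pt),("side",ps)):
        o,v=ray(n,[p]); v=v[0]/np.linalg.norm(v[0]); M=np.eye(3)-np.outer(v,v); A.append(M);b.append(M@o)
    return np.linalg.lstsq(np.vstack(A),np.hstack(b),rcond=None)[0]
E
python3 - <<'E'
from h import *
np.set_printoptions(precision=4,suppress=True)
print(ray("top",[[250,190]])[0],ray("side",[[250,190]])[0])
T=lambda L:[(140+(u+.5)/3.8-.5,120+(v+.5)/3.8-.5) for u,v in L]
S=lambda L:[(190+(u+.5)/3.8-.5,125+(v+.5)/3.8-.5) for u,v in L]
print("base",onz("top",T([(283,137),(303,277),(607,92),(628,230)]),.012))
print("side base",onz("side",S([(238,262),(411,477),(539,415)]),.012))
for z in(.006,.012):
  b=onz("top",T([(588,161),(733,142)]),z);print("brass",b,np.linalg.norm(b[0]-b[1]))
  b=onz("side",S([(460,428),(557,538)]),z);print("brass side",b,np.linalg.norm(b[0]-b[1]))
print("grip top",onz("top",T([(597,277)]),.118))
print("grip top side",onz("side",S([(325,361)]),.118))
print("plaque top edge")
for a,b in(((92,277),(66,71)),((97,280),(66,71))):pass
pt=T([(83,277),(57,383),(99,280),(75,388)])
print(onz("top",pt,.134))
ps=S([(66,72),(163,66)])
print(onz("side",ps,.134))
E
```

```text
[0.2833 0.098  1.662 ] [ 0.1456 -0.822   0.9121]
base [[ 0.6592  0.2078  0.012 ]
 [ 0.5216  0.1892  0.012 ]
 [ 0.7004 -0.1089  0.012 ]
 [ 0.5632 -0.1251  0.012 ]]
side base [[ 0.5184  0.188   0.012 ]
 [ 0.56   -0.1277  0.012 ]
 [ 0.6987 -0.1004  0.012 ]]
brass [[ 0.633  -0.0889  0.006 ]
 [ 0.6504 -0.232   0.006 ]] 0.14414710771795264
brass side [[ 0.6282 -0.0858  0.006 ]
 [ 0.6476 -0.2244  0.006 ]] 0.13997932169277477
brass [[ 0.6317 -0.0882  0.012 ]
 [ 0.649  -0.2308  0.012 ]] 0.14362483620328273
brass side [[ 0.625  -0.0906  0.012 ]
 [ 0.6443 -0.2283  0.012 ]] 0.13905245653510365
grip top [[ 0.5026 -0.0814  0.118 ]]
grip top side [[ 0.4985 -0.0724  0.118 ]]
plaque top edge
[[0.5066 0.3779 0.134 ]
 [0.4126 0.3998 0.134 ]
 [0.5038 0.3636 0.134 ]
 [0.4079 0.3839 0.134 ]]
[[0.4046 0.3961 0.134 ]
 [0.5022 0.3743 0.134 ]]
```

```bash
python3 - <<'E'
import cv2
t=cv2.imread("pics/top0.png"); s=cv2.imread("pics/side0.png")
a=cv2.resize(t[185:235,150:195],None,fx=11,fy=11,interpolation=cv2.INTER_CUBIC)
b=cv2.resize(s[135:185,200:245],None,fx=11,fy=11,interpolation=cv2.INTER_CUBIC)
cv2.imwrite("pics/pl1.png",cv2.resize(cv2.hconcat([a,b]),None,fx=.8,fy=.8)) # 8.8x
a=t[140:200,245:300]
cv2.imwrite("pics/rk1.png",cv2.resize(a,None,fx=9,fy=9,interpolation=cv2.INTER_CUBIC))
E
```

```text
(no output)
```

View pics/pl1.png

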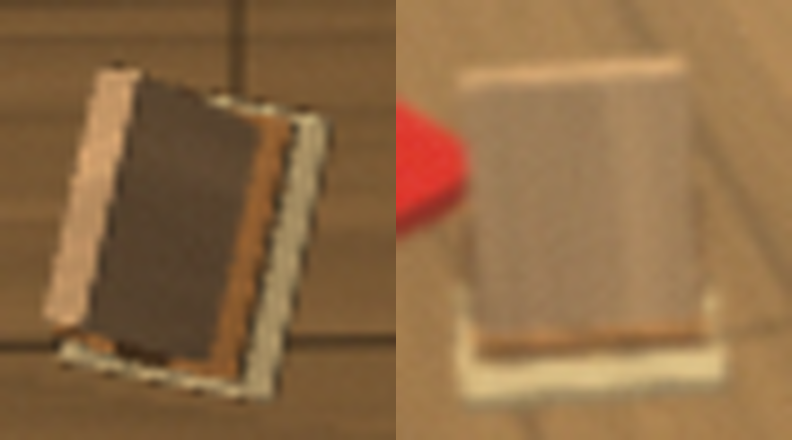

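View pics/rk1.png

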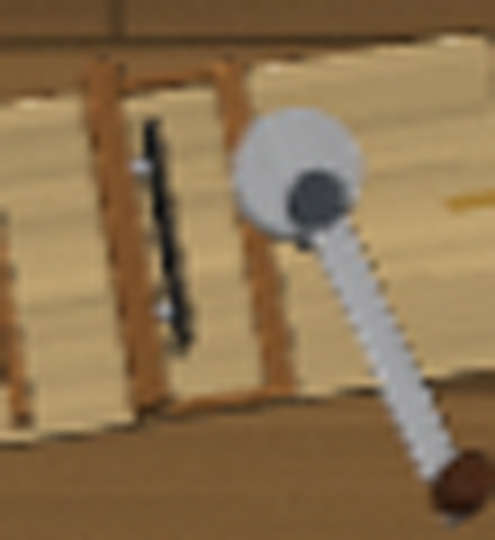

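```bash
python3 - <<'E'
from h import *
np.set_printoptions(precision=4,suppress=True)
T=lambda L:[(150+(u+.5)/8.8-.5,185+(v+.5)/8.8-.5) for u,v in L]
S=lambda L:[(200+(u-396+.5)/8.8-.5,135+(v+.5)/8.8-.5) for u,v in L]
tp=T([(98,70),(43,318),(143,75),(83,325)]); sp=S([(685,58),(460,75),(686,71),(460,88)])
for a,b in zip(tp,sp): print(tri(a,b))
print(onz("top",tp[:2],.1283),onz("top",tp[2:],.133))
print(onz("side",sp[:2],.1283),onz("side",sp[2:],.133))
print("cradle base z.012",onz("top",T([(325,113),(268,397),(60,352)]),.012),onz("side",S([(460,402),(725,380)]),.0))
K=lambda L:[(245+(u+.5)/9-.5,140+(v+.5)/9-.5) for u,v in L]
y=np.deg2rad(7.3);R=np.array([[np.cos(y),-np.sin(y)],[np.sin(y),np.cos(y)]]);O=np.array([.6185,.0115])
rk=lambda P:(P[:,:2]-O)@R
print("pad top",rk(onz("top",K([(158,118),(189,348)]),.056)))
print("fence top",rk(onz("top",K([(85,65),(117,65),(133,408),(165,405)]),.06)))
print("lip top",rk(onz("top",K([(216,65),(243,62),(265,392),(295,392)]),.028)))
print("hub",rk(onz("top",K([(317,198)]),.068)), "cam",rk(onz("top",K([(297,172)]),.054)))
E
```

```text
[0.5053 0.3809 0.1337]
[0.4085 0.4012 0.1329]
[0.5014 0.363  0.1384]
[0.405  0.3854 0.1364]
[[0.5076 0.3816 0.1283]
 [0.4121 0.4016 0.1283]] [[0.5047 0.3634 0.133 ]
 [0.4089 0.3854 0.133 ]]
[[0.5062 0.3893 0.1283]
 [0.4068 0.4088 0.1283]] [[0.5012 0.3714 0.133 ]
 [0.4025 0.391  0.133 ]]
cradle base z.012 [[0.5053 0.309  0.012 ]
 [0.3881 0.332  0.012 ]
 [0.4078 0.4175 0.012 ]] [[0.3799 0.3402 0.    ]
 [0.4989 0.3159 0.    ]]
pad top [[ 0.0419  0.0155]
 [-0.0522  0.0169]]
fence top [[ 0.0665  0.0415]
 [ 0.0648  0.0288]
 [-0.0736  0.0426]
 [-0.0742  0.0299]]
lip top [[ 0.0669 -0.0132]
 [ 0.0666 -0.0243]
 [-0.0696 -0.0128]
 [-0.0713 -0.0248]]
hub [[-0.0016 -0.0414]] cam [[ 0.0128 -0.0366]]
```

```bash
cat >> h.py <<'E'
def rot(yaw,lean=0): # tool pose: x yaw deg, leaning about tool x
    y=np.deg2rad(yaw);x=np.array([np.cos(y),np.sin(y),0]);n=np.array([-np.sin(y),np.cos(y),0]);l=np.deg2rad(lean)
    u=np.sin(l)*n+np.cos(l)*np.array([0,0,1]);ny=np.cos(l)*n-np.sin(l)*np.array([0,0,1])
    return np.c_[x,-ny,-u]
def delta(P,R):
    s=sense(); Rc=np.array(s['ee_rot']); p=np.array(s['tcp_pos'])
    from scipy.spatial.transform import Rotation as Ro
    rv=Ro.from_matrix(Rc.T@R).as_rotvec()
    print("t",round(s['time_s'],3),"tcp",np.round(p,4),"F",np.round(s['wrist_force'],1),"w",round(s['gripper_width']*87,1),"j6",np.round(s['joints'],0))
    print(" shift cur-tool mm",np.round(Rc.T@(P-p)*1e3,1),"in target-tool",np.round(R.T@(P-p)*1e3,1)," rotvec",np.round(rv,3))
TC=np.array([.4563,.3826,.134]); RP=rot(-11.8,15); UP=-RP[:,2]
O=np.array([.616,.0127]); YR=7.0
def rk(x,y,z):
    a=np.deg2rad(YR);return np.array([O[0]+x*np.cos(a)-y*np.sin(a),O[1]+x*np.sin(a)+y*np.cos(a),z])
E
python3 -c "
from h import *
delta(TC+.06*UP,RP)"
```

```text
t 0.1 tcp [0.1808 0.5977 0.2216] F [ 0.7 -0.1 -0.4] w 86.8 j6 [ 88.  22.   0.  -0. -68. -15.]
 shift cur-tool mm [324.6 110.6  29.9] in target-tool [313.7 126.3  64.5]  rotvec [-0.26   0.012 -0.087]
```

Emit:
carry_out(commands=[0,0,0,-0.13,0.006,-0.044,0,0,0,-0.13,0.006,-0.044,52,21,5,0,0,0,52,21,8,0,0,0,52,21,8,0,0,0], grip=87)

```text
time_s: 0.72
tcp_pos: [0.3201, 0.5003, 0.2127]
ee_rot: [[0.981, -0.186, -0.055], [-0.194, -0.943, -0.27], [-0.002, 0.276, -0.961]]
wrist_force: [0.8, 0.3, -0.5]
gripper_width: 1.001
```

```bash
python3 -c "
from h import *
delta(TC+.06*UP,RP)"
```

```text
t 0.725 tcp [0.3201 0.5003 0.2127] F [ 0.8  0.3 -0.5] w 87.1 j6 [ 74.  28.   6.   1. -84.   5.]
 shift cur-tool mm [156.6  65.   39.9] in target-tool [157.4  64.   38.6]  rotvec [ 0.018 -0.001  0.011]
```

Emit:
carry_out(commands=[52,21,13,0.018,0,0.011,52,21,13,0,0,0,52,21,12,0,0,0,0,0,0,0,0,0])

```text
time_s: 1.23
tcp_pos: [0.4644, 0.3926, 0.1893]
ee_rot: [[0.978, -0.201, -0.056], [-0.209, -0.944, -0.257], [-0.001, 0.263, -0.965]]
wrist_force: [-1.0, 0.2, -0.4]
gripper_width: 1.0
```

```bash
python3 -c "
from h import *
delta(TC+.06*UP,RP)
delta(TC-.045*UP,RP)
import cv2
t=capture('top');s=capture('side')
a=cv2.resize(t[165:255,130:220],(400,400),interpolation=cv2.INTER_CUBIC);b=cv2.resize(s[95:195,180:280],(400,400),interpolation=cv2.INTER_CUBIC)
cv2.imwrite('pics/pre.png',cv2.hconcat([a,b])[:,:,::-1])"
```

```text
t 1.225 tcp [0.4644 0.3926 0.1893] F [-1.   0.2 -0.4] w 87.0 j6 [ 58.  28.   2.   5. -78.  18.]
 shift cur-tool mm [-5.9 -3.2 -3.7] in target-tool [-5.9 -3.2 -3.7]  rotvec [ 0.004  0.002 -0.004]
t 1.225 tcp [0.4644 0.3926 0.1893] F [-1.   0.2 -0.4] w 87.0 j6 [ 58.  28.   2.   5. -78.  18.]
 shift cur-tool mm [ -5.7  -3.6 101.3] in target-tool [ -5.9  -3.2 101.3]  rotvec [ 0.004  0.002 -0.004]
```

View pics/pre.png

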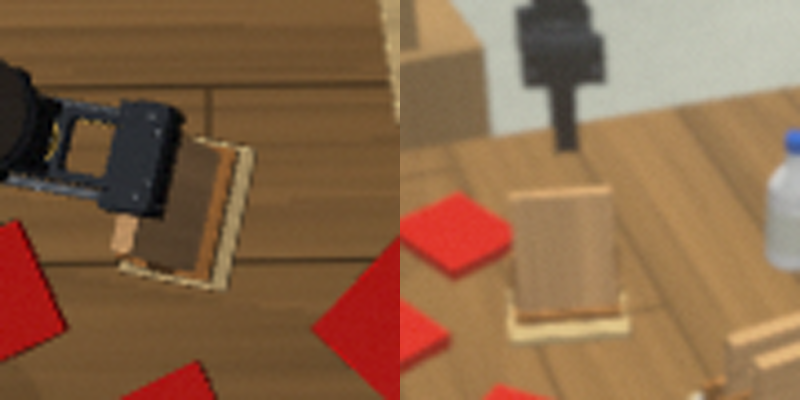

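The gripper sits above the plaque. In the side crop the finger is at column 566 and the plaque's middle at 562. Descending.

Emit:
carry_out(commands=[-5,-3,10,0,0,-0.004,0,0,35,0,0,0,0,0,35,0,0,0,0,0,18,0,0,0,0,0,0,0,0,0])

```text
time_s: 1.95
tcp_pos: [0.4462, 0.3794, 0.0906]
ee_rot: [[0.982, -0.183, -0.052], [-0.19, -0.948, -0.254], [-0.003, 0.259, -0.966]]
wrist_force: [1.1, -0.4, 0.9]
gripper_width: 0.998
```

```bash
python3 -c "
from h import *
delta(TC-.045*UP,RP)
import cv2
t=capture('top');s=capture('side')
a=cv2.resize(t[165:255,130:220],(400,400),interpolation=cv2.INTER_CUBIC);b=cv2.resize(s[95:195,180:280],(400,400),interpolation=cv2.INTER_CUBIC)
cv2.imwrite('pics/pre2.png',cv2.hconcat([a,b])[:,:,::-1])"
```

```text
t 1.95 tcp [0.4462 0.3794 0.0906] F [ 1.1 -0.4  0.9] w 86.8 j6 [ 59.  31.  -8.   6. -65.  17.]
 shift cur-tool mm [9.1 6.3 1.7] in target-tool [9.2 6.2 1.7]  rotvec [ 0.001 -0.001  0.015]
```

View pics/pre2.png

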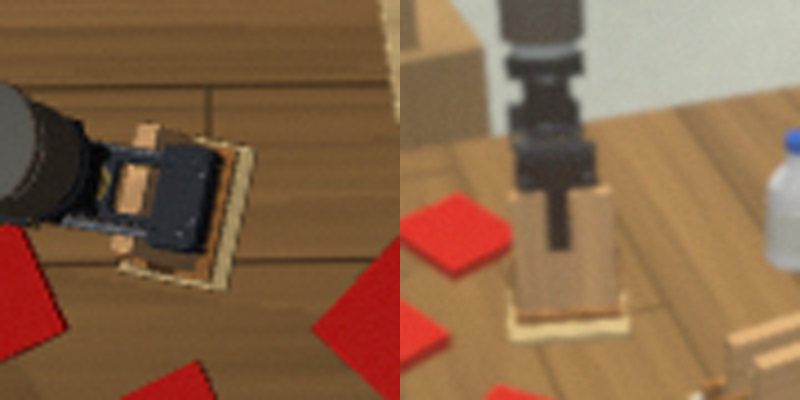

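The plaque lies between the fingers, but the pose drifted by about 9 and 6 mm. I'll correct that and then close.

Emit:
carry_out(commands=[7,5,1,0,0,0.01,0,0,0,0,0,0,0,0,0,0,0,0])

```text
time_s: 2.42
tcp_pos: [0.4545, 0.3758, 0.0951]
ee_rot: [[0.98, -0.193, -0.046], [-0.199, -0.948, -0.247], [0.004, 0.251, -0.968]]
wrist_force: [-1.0, 0.4, -0.2]
gripper_width: 0.996
```

```bash
python3 -c "
from h import *
delta(TC-.045*UP,RP)"
```

```text
t 2.425 tcp [0.4545 0.3758 0.0951] F [-1.   0.4 -0.2] w 86.7 j6 [ 58.  31.  -8.   6. -65.  17.]
 shift cur-tool mm [0.3 3.4 5.6] in target-tool [0.4 3.3 5.6]  rotvec [-0.008 -0.005  0.005]
```

Emit:
carry_out(commands=[0,3,4,-0.006,0,0,0,0,0,0,0,0])

```text
time_s: 2.68
tcp_pos: [0.4538, 0.3717, 0.092]
ee_rot: [[0.98, -0.193, -0.047], [-0.199, -0.947, -0.252], [0.004, 0.257, -0.966]]
wrist_force: [-0.3, 0.2, 0.1]
gripper_width: 1.002
```

Emit:
carry_out(commands=[0,0,0,0,0,0,0,0,0,0,0,0,0,0,0,0,0,0,0,0,0,0,0,0], grip=0)

```text
time_s: 3.18
tcp_pos: [0.4539, 0.3717, 0.0919]
ee_rot: [[0.98, -0.193, -0.047], [-0.199, -0.947, -0.253], [0.004, 0.257, -0.966]]
wrist_force: [0.3, 0.0, -0.6]
gripper_width: 0.63
```

```bash
python3 -c "
from h import *
delta(TC-.045*UP,RP);delta(TC+.06*UP,RP)"
```

```text
t 3.175 tcp [0.4539 0.3717 0.0919] F [ 0.3  0.  -0.6] w 54.8 j6 [ 58.  31.  -8.   6. -65.  17.]
 shift cur-tool mm [0.2 0.1 1.5] in target-tool [0.2 0.1 1.5]  rotvec [-0.002 -0.005  0.004]
t 3.175 tcp [0.4539 0.3717 0.0919] F [ 0.3  0.  -0.6] w 54.8 j6 [ 58.  31.  -8.   6. -65.  17.]
 shift cur-tool mm [ 7.000e-01 -1.000e-01 -1.035e+02] in target-tool [ 2.000e-01  1.000e-01 -1.035e+02]  rotvec [-0.002 -0.005  0.004]
```

Fingers close at about 64 mm/s, so I'll wait.

Emit:
carry_out(commands=[0,0,0,0,0,0,0,0,0,0,0,0,0,0,0,0,0,0,0,0,0,0,0,0,0,0,0,0,0,0])

```text
time_s: 3.8
tcp_pos: [0.4535, 0.3699, 0.0925]
ee_rot: [[0.98, -0.194, -0.049], [-0.2, -0.946, -0.256], [0.004, 0.261, -0.965]]
wrist_force: [-0.7, 0.7, 1.2]
gripper_width: 0.204
```

Emit:
carry_out(commands=[0,0,0,0,0,0,0,0,0,0,0,0])

```text
time_s: 4.05
tcp_pos: [0.4535, 0.37, 0.0924]
ee_rot: [[0.98, -0.194, -0.049], [-0.2, -0.946, -0.256], [0.004, 0.261, -0.965]]
wrist_force: [0.5, -1.3, 1.1]
gripper_width: 0.208
```

Emit:
carry_out(commands=[0,0,-25,0,0,0,0,0,-45,0,0,0,0,0,-45,0,0,0,0,0,-45,0,0,0])

```text
time_s: 4.55
tcp_pos: [0.4597, 0.4117, 0.2437]
ee_rot: [[0.98, -0.192, -0.057], [-0.2, -0.945, -0.26], [-0.003, 0.266, -0.964]]
wrist_force: [0.2, 0.2, -1.2]
gripper_width: 0.205
```

```bash
python3 -c "
from h import *
delta(rk(0,0,.24),rot(YR))
import cv2
t=capture('top');s=capture('side')
a=cv2.resize(t[165:255,130:220],(400,400),interpolation=cv2.INTER_CUBIC);b=cv2.resize(s[95:195,180:280],(400,400),interpolation=cv2.INTER_CUBIC)
cv2.imwrite('pics/lift.png',cv2.hconcat([a,b])[:,:,::-1])"
```

```text
t 4.55 tcp [0.4597 0.4117 0.2437] F [ 0.2  0.2 -1.2] w 17.8 j6 [ 59.  28.   9.   5. -86.  18.]
 shift cur-tool mm [233.1 345.8  98.4] in target-tool [106.5 415.1   3.7]  rotvec [ 0.266  0.047 -0.322]
```

View pics/lift.png

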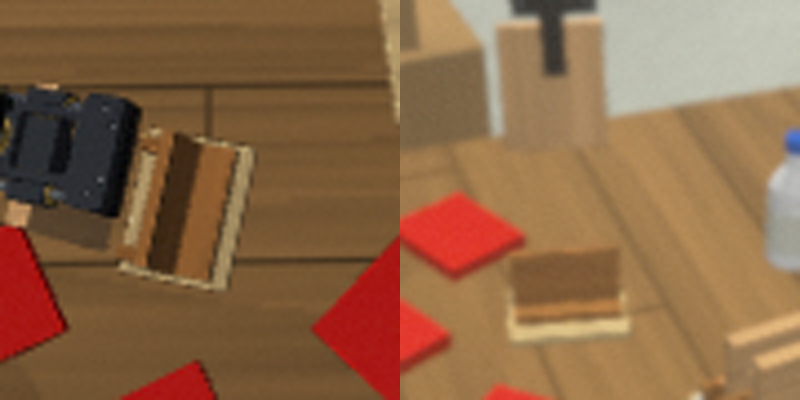

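Emit:
carry_out(commands=[0,0,0,0.133,0.023,-0.161,0,0,0,0.133,0.023,-0.161,0,50,0,0,0,0,10,52,0,0,0,0])

```text
time_s: 5.15
tcp_pos: [0.4788, 0.3158, 0.2442]
ee_rot: [[0.996, 0.094, 0.001], [0.094, -0.995, -0.02], [-0.001, 0.02, -1.0]]
wrist_force: [1.1, 0.3, -1.6]
gripper_width: 0.206
```

```bash
python3 -c "
from h import *
delta(rk(0,0,.24),rot(YR))"
```

```text
t 5.15 tcp [0.4788 0.3158 0.2442] F [ 1.1  0.3 -1.6] w 17.9 j6 [ 50.  17.  -5.   1. -69.  45.]
 shift cur-tool mm [108.1 314.5  10.5] in target-tool [ 99.3 317.6   4.2]  rotvec [ 0.02   0.001 -0.028]
```

Emit:
carry_out(commands=[17,50,0,0.02,0,-0.028,17,52,0,0,0,0,17,52,0,0,0,0,17,52,0,0,0,0,17,52,0,0,0,0])

```text
time_s: 5.78
tcp_pos: [0.5934, 0.0628, 0.2389]
ee_rot: [[0.992, 0.126, -0.006], [0.126, -0.992, 0.003], [-0.005, -0.003, -1.0]]
wrist_force: [0.4, 0.7, -1.7]
gripper_width: 0.204
```

Emit:
carry_out(commands=[8,25,0,0,0,0,0,0,0,0,0,0,0,0,0,0,0,0])

```text
time_s: 6.15
tcp_pos: [0.6042, 0.0352, 0.2341]
ee_rot: [[0.993, 0.119, -0.011], [0.119, -0.993, 0.003], [-0.01, -0.005, -1.0]]
wrist_force: [-0.7, -0.4, -1.3]
gripper_width: 0.203
```

```bash
python3 -c "
from h import *
delta(rk(0,0,.24),rot(YR))
import cv2
t=capture('top');s=capture('side')
cv2.imwrite('pics/ov_t.png',cv2.resize(t[110:240,190:350],None,fx=5,fy=5,interpolation=cv2.INTER_CUBIC)[:600,:,::-1])
cv2.imwrite('pics/ov_s.png',cv2.resize(s[90:240,220:360],None,fx=4,fy=4,interpolation=cv2.INTER_CUBIC)[:,:,::-1])"
```

```text
t 6.15 tcp [0.6042 0.0352 0.2341] F [-0.7 -0.4 -1.3] w 17.7 j6 [ 18.  20.  -1.  -0. -70.  79.]
 shift cur-tool mm [ 8.9 23.7 -6.1] in target-tool [ 8.9 23.7 -5.9]  rotvec [-0.005  0.01  -0.003]
```

View pics/ov_t.png

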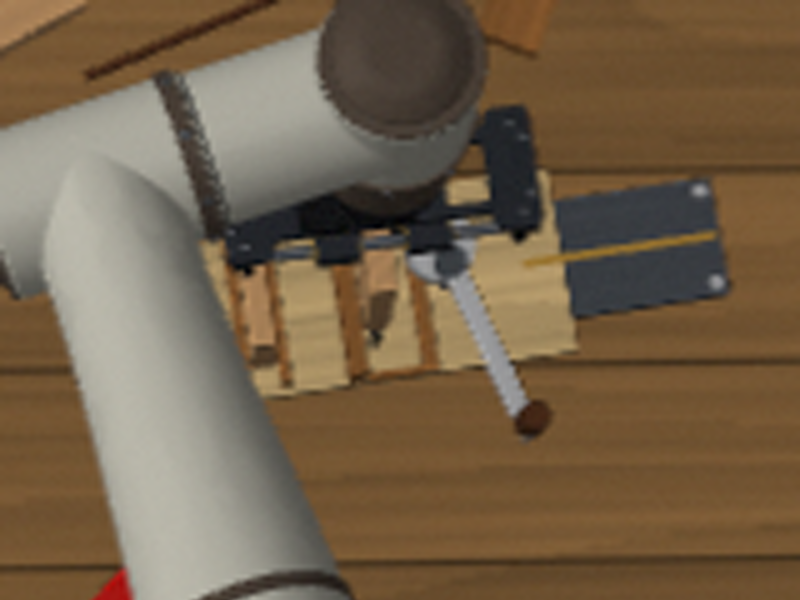

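View pics/ov_s.png

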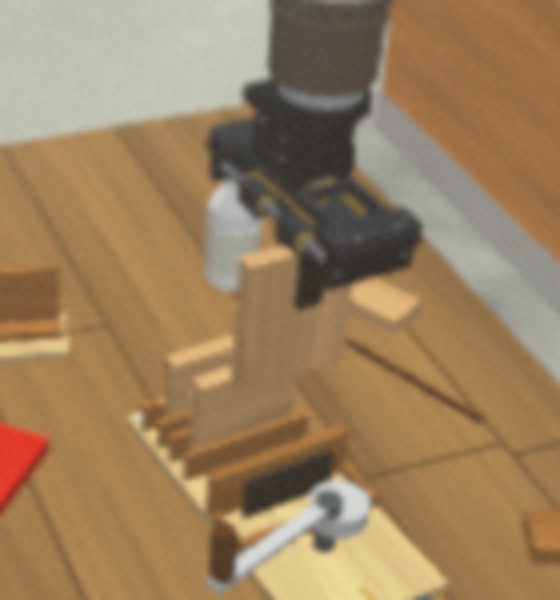

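The plaque is held just +y of the slot and clear of the stored plaques. I'll move over the slot and come down partway.

Emit:
carry_out(commands=[9,22,0,0,0.01,0,0,0,0,0,0,0,0,0,0,0,0,0])

```text
time_s: 6.62
tcp_pos: [0.6163, 0.0158, 0.2346]
ee_rot: [[0.992, 0.124, 0.001], [0.124, -0.992, 0.005], [0.002, -0.005, -1.0]]
wrist_force: [-0.5, -0.3, -2.6]
gripper_width: 0.205
```

```bash
python3 -c "
from h import *
delta(rk(0,0,.17),rot(YR))"
```

```text
t 6.625 tcp [0.6163 0.0158 0.2346] F [-0.5 -0.3 -2.6] w 17.8 j6 [ 16.  21.   0.  -0. -69.  81.]
 shift cur-tool mm [-0.8  3.4 64.6] in target-tool [-0.7  3.1 64.6]  rotvec [-0.005 -0.002  0.002]
```

Emit:
carry_out(commands=[0,3,30,0,0,0,0,0,32,0,0,0,0,0,0,0,0,0,0,0,0,0,0,0])

```text
time_s: 7.12
tcp_pos: [0.6183, 0.0141, 0.1741]
ee_rot: [[0.992, 0.126, 0.007], [0.126, -0.992, 0.006], [0.007, -0.005, -1.0]]
wrist_force: [-0.7, 0.3, -1.4]
gripper_width: 0.204
```

```bash
python3 -c "
from h import *
delta(rk(0,0,.17),rot(YR))
import cv2
t=capture('top');s=capture('side')
cv2.imwrite('pics/ov2_t.png',cv2.resize(t[130:220,230:310],None,fx=6.5,fy=6.5,interpolation=cv2.INTER_CUBIC)[:600,:,::-1])
cv2.imwrite('pics/ov2_s.png',cv2.resize(s[140:240,250:330],None,fx=6,fy=6,interpolation=cv2.INTER_CUBIC)[:,:,::-1])"
```

```text
t 7.125 tcp [0.6183 0.0141 0.1741] F [-0.7  0.3 -1.4] w 17.8 j6 [ 16.  23.  -5.  -0. -61.  81.]
 shift cur-tool mm [-2.5  1.1  4. ] in target-tool [-2.5  1.1  4.1]  rotvec [-0.005 -0.007  0.004]
```

View pics/ov2_t.png

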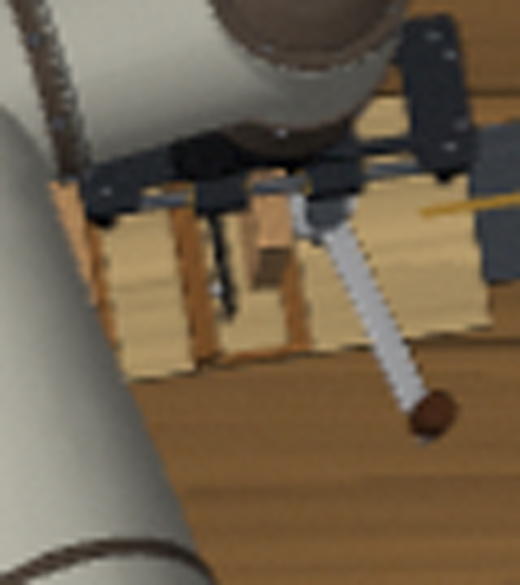

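View pics/ov2_s.png

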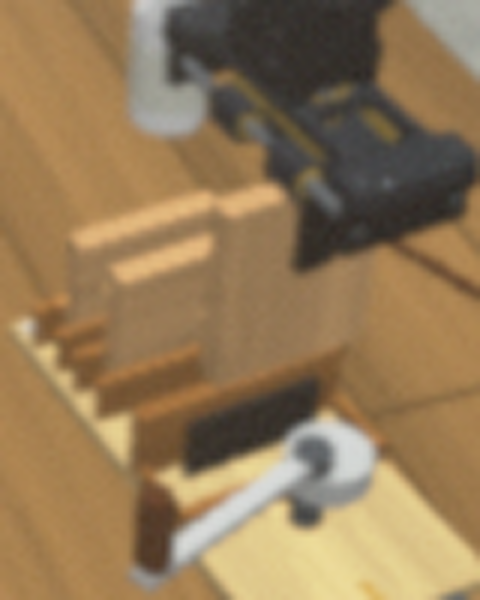

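```bash
python3 - <<'E'
from h import *
np.set_printoptions(precision=4,suppress=True)
a=np.deg2rad(YR);R=np.array([[np.cos(a),-np.sin(a)],[np.sin(a),np.cos(a)]])
f=lambda P:(P[:,:2]-O)@R
K=lambda L:[(230+(u+.5)/6.5-.5,130+(v+.5)/6.5-.5) for u,v in L]
S=lambda L:[(250+(u+.5)/6-.5,140+(v+.5)/6-.5) for u,v in L]
print("top corners",f(onz("top",K([(256,246),(291,249)]),.219)))
print("bottom",f(onz("top",K([(252,286),(284,289)]),.099)))
print("tri top +y?,-y",tri(K([(256,246)])[0],S([(216,210)])[0]),tri(K([(291,249)])[0],S([(223,222)])[0]))
print("bot",tri(K([(284,289)])[0],S([(214,384)])[0]))
print("lip",f(onz("top",K([(284,348),(307,345)]),.028)),"fence",f(onz("top",K([(192,360),(215,360)]),.06)))
print("pad bottom-end",f(onz("top",K([(234,312)]),.056)))
E
```

```text
top corners [[-0.0439  0.0104]
 [-0.0477 -0.0066]]
bottom [[-0.0422  0.0061]
 [-0.0462 -0.0107]]
tri top +y?,-y [0.5701 0.0181 0.2105] [0.5669 0.0012 0.2157]
bot [ 0.5674 -0.0022  0.106 ]
lip [[-0.0669 -0.012 ]
 [-0.0669 -0.025 ]] fence [[-0.0716  0.0416]
 [-0.0733  0.0291]]
pad bottom-end [[-0.0476  0.0147]]
```

Emit:
carry_out(commands=[-2,-2.5,0,0,0,0,0,0,22,0,0,0,0,0,0,0,0,0,0,0,0,0,0,0])

```text
time_s: 7.72
tcp_pos: [0.6179, 0.0173, 0.1564]
ee_rot: [[0.992, 0.127, 0.014], [0.127, -0.992, 0.007], [0.015, -0.005, -1.0]]
wrist_force: [-0.2, 0.1, -2.0]
gripper_width: 0.206
```

```bash
python3 -c "
from h import *
delta(rk(0,0.002,.087),rot(YR))
import cv2
t=capture('top');s=capture('side')
cv2.imwrite('pics/ov3_t.png',cv2.resize(t[130:220,230:310],None,fx=6.5,fy=6.5,interpolation=cv2.INTER_CUBIC)[:600,:,::-1])
cv2.imwrite('pics/ov3_s.png',cv2.resize(s[140:240,250:330],None,fx=6,fy=6,interpolation=cv2.INTER_CUBIC)[:,:,::-1])"
```

```text
t 7.725 tcp [0.6179 0.0173 0.1564] F [-0.2  0.1 -2. ] w 17.9 j6 [ 17.  24.  -7.  -0. -59.  81.]
 shift cur-tool mm [-3.5  2.7 69.3] in target-tool [-2.5  2.3 69.4]  rotvec [-0.005 -0.015  0.005]
```

View pics/ov3_t.png

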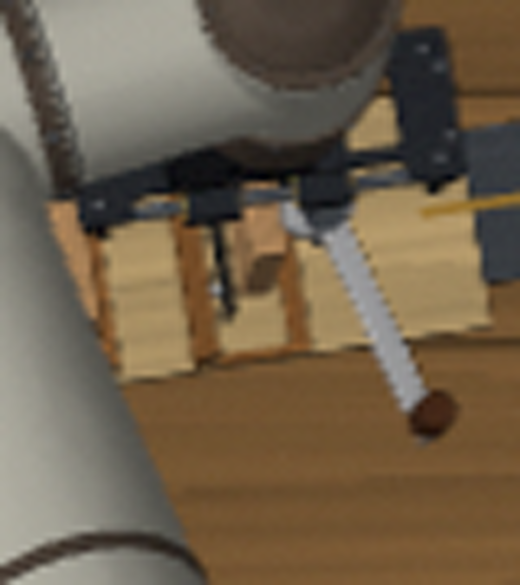

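View pics/ov3_s.png

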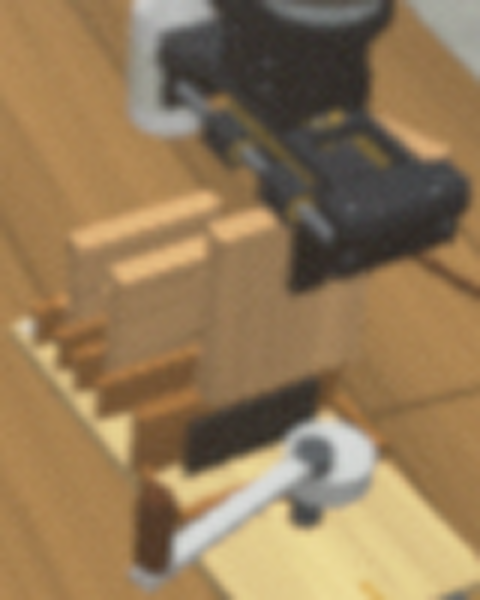

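```bash
python3 - <<'E'
from h import *
np.set_printoptions(precision=4,suppress=True)
a=np.deg2rad(YR);R=np.array([[np.cos(a),-np.sin(a)],[np.sin(a),np.cos(a)]])
f=lambda P:(P[:,:2]-O)@R
K=lambda L:[(230+(u+.5)/6.5-.5,130+(v+.5)/6.5-.5) for u,v in L]
print("top corners",f(onz("top",K([(249,258),(283,260)]),.201)))
print("bottom",f(onz("top",K([(246,291),(275,293)]),.082)))
E
```

```text
top corners [[-0.046   0.0133]
 [-0.0493 -0.0034]]
bottom [[-0.0415  0.0084]
 [-0.0447 -0.007 ]]
```

Emit:
carry_out(commands=[-2,1,12,0.02,-0.013,0,0,0,20,0,0,0,0,0,0,0,0,0,0,0,0,0,0,0])

```text
time_s: 8.32
tcp_pos: [0.6179, 0.0159, 0.1252]
ee_rot: [[0.992, 0.127, 0.002], [0.127, -0.992, 0.028], [0.006, -0.027, -1.0]]
wrist_force: [-0.6, -0.5, -1.8]
gripper_width: 0.206
```

```bash
python3 -c "
from h import *
delta(rk(0,0.002,.087),rot(YR))
import cv2
t=capture('top');s=capture('side')
cv2.imwrite('pics/ov4_t.png',cv2.resize(t[130:220,230:310],None,fx=6.5,fy=6.5,interpolation=cv2.INTER_CUBIC)[:600,:,::-1])
cv2.imwrite('pics/ov4_s.png',cv2.resize(s[140:240,250:330],None,fx=6,fy=6,interpolation=cv2.INTER_CUBIC)[:,:,::-1])"
```

```text
t 8.325 tcp [0.6179 0.0159 0.1252] F [-0.6 -0.5 -1.8] w 17.9 j6 [ 16.  26.  -8.  -2. -56.  83.]
 shift cur-tool mm [-2.5  2.  38.1] in target-tool [-2.3  0.9 38.2]  rotvec [-0.027 -0.005  0.005]
```

View pics/ov4_t.png

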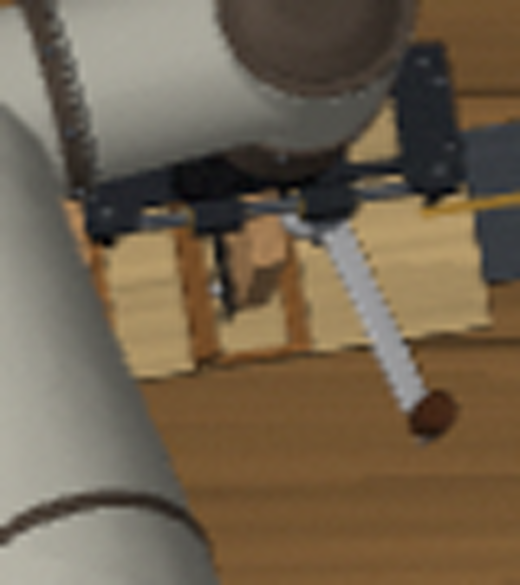

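View pics/ov4_s.png

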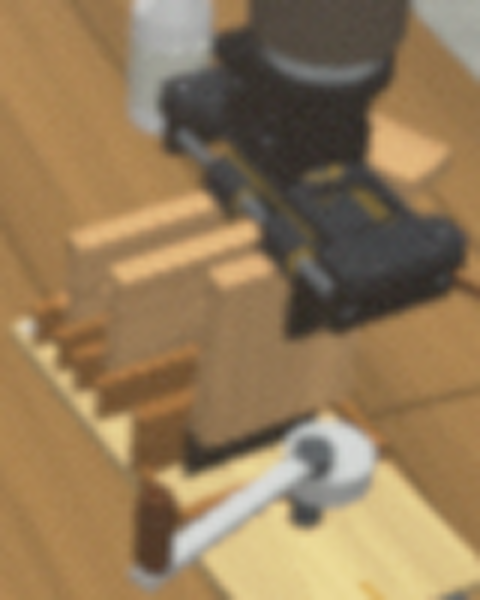

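```bash
python3 - <<'E'
from h import *
np.set_printoptions(precision=4,suppress=True)
a=np.deg2rad(YR);R=np.array([[np.cos(a),-np.sin(a)],[np.sin(a),np.cos(a)]])
f=lambda P:(P[:,:2]-O)@R
K=lambda L:[(230+(u+.5)/6.5-.5,130+(v+.5)/6.5-.5) for u,v in L]
print("top corners",f(onz("top",K([(247,265),(283,264)]),.17)))
print("bottom",f(onz("top",K([(238,305),(270,304)]),.052)))
t=cv2.imread('pics/ov4_t.png')[200:380,180:340]
cv2.imwrite('pics/ov4z.png',cv2.resize(t,None,fx=3.2,fy=3.2,interpolation=cv2.INTER_CUBIC))
E
```

```text
top corners [[-0.0437  0.0125]
 [-0.0456 -0.0059]]
bottom [[-0.0434  0.0117]
 [-0.0452 -0.0059]]
```

View pics/ov4z.png

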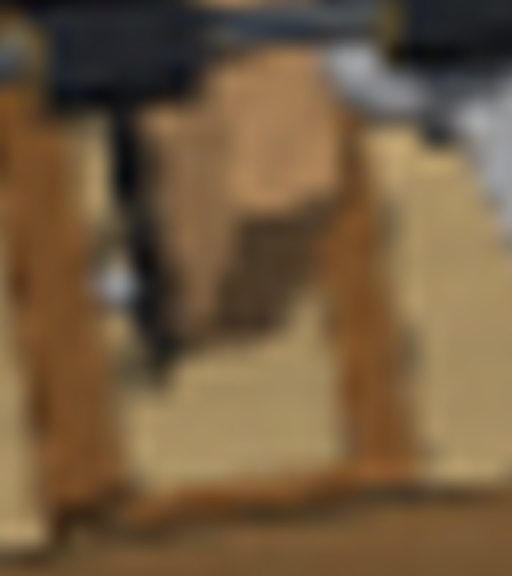

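Plaque bottom spans about y −7.5 to +10.5 mm in the slot, which I measured as −12 to +14.7, and it hangs upright. Continuing down.

Emit:
carry_out(commands=[-2,0,14,0,0,0,0,0,14,0,0,0,0,0,0,0,0,0,0,0,0,0,0,0])

```text
time_s: 8.93
tcp_pos: [0.6155, 0.0159, 0.0951]
ee_rot: [[0.992, 0.128, 0.001], [0.128, -0.991, 0.027], [0.005, -0.026, -1.0]]
wrist_force: [-0.1, -0.8, -0.7]
gripper_width: 0.205
```

```bash
python3 -c "
from h import *
delta(rk(0,0.002,.087),rot(YR))
import cv2
t=capture('top');s=capture('side')
cv2.imwrite('pics/ov5_t.png',cv2.resize(t[160:200,255:290],None,fx=15,fy=15,interpolation=cv2.INTER_CUBIC)[:600,:,::-1])
cv2.imwrite('pics/ov5_s.png',cv2.resize(s[140:240,250:330],None,fx=6,fy=6,interpolation=cv2.INTER_CUBIC)[:,:,::-1])"
```

```text
t 8.925 tcp [0.6155 0.0159 0.0951] F [-0.1 -0.8 -0.7] w 17.9 j6 [ 16.  28. -10.  -2. -52.  83.]
 shift cur-tool mm [0.  1.4 8.1] in target-tool [0.1 1.2 8.1]  rotvec [-0.026 -0.005  0.006]
```

View pics/ov5_t.png

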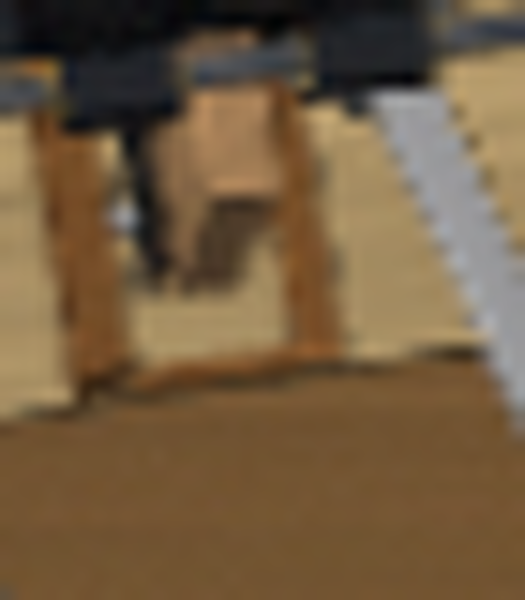

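View pics/ov5_s.png

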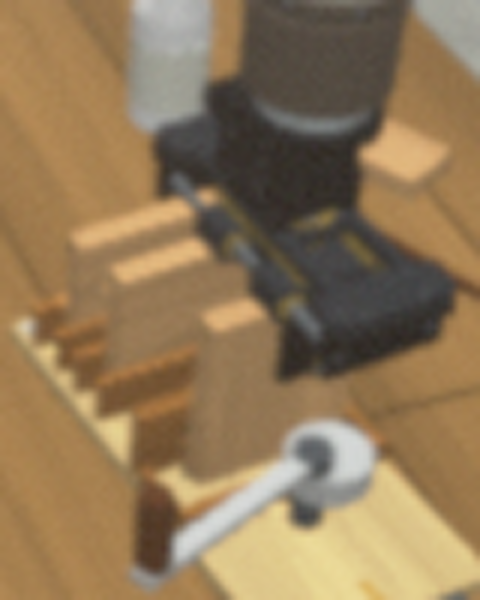

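Emit:
carry_out(commands=[0,0.5,4,-0.006,0,0,0,0,0,0,0,0,0,0,3,0,0,0,0,0,0,0,0,0])

```text
time_s: 9.52
tcp_pos: [0.6156, 0.0162, 0.0882]
ee_rot: [[0.992, 0.128, 0.003], [0.128, -0.992, 0.021], [0.005, -0.021, -1.0]]
wrist_force: [-0.0, -0.7, -2.4]
gripper_width: 0.203
```

Emit:
carry_out(commands=[0,0,3,0,0,0,0,0,0,0,0,0])

```text
time_s: 9.78
tcp_pos: [0.6157, 0.0162, 0.0851]
ee_rot: [[0.992, 0.128, 0.003], [0.127, -0.992, 0.021], [0.006, -0.021, -1.0]]
wrist_force: [0.4, -0.7, -2.9]
gripper_width: 0.204
```

Emit:
carry_out(commands=[0,0,3,0,0,0,0,0,0,0,0,0])

```text
time_s: 10.02
tcp_pos: [0.616, 0.0163, 0.085]
ee_rot: [[0.992, 0.129, 0.004], [0.128, -0.991, 0.021], [0.007, -0.02, -1.0]]
wrist_force: [-0.7, -0.9, -2.1]
gripper_width: 0.211
```

Emit:
carry_out(commands=[0,0,3,0,0,0,0,0,0,0,0,0])

```text
time_s: 10.28
tcp_pos: [0.6163, 0.0165, 0.0847]
ee_rot: [[0.992, 0.13, 0.006], [0.13, -0.991, 0.021], [0.008, -0.02, -1.0]]
wrist_force: [-0.2, -0.8, -3.2]
gripper_width: 0.2
```

```bash
python3 -c "
from h import *
delta(rk(0,0.002,.083),rot(YR))
t=capture('top');s=capture('side')
cv2.imwrite('pics/ov6_t.png',cv2.resize(t[160:200,255:290],None,fx=15,fy=15,interpolation=cv2.INTER_CUBIC)[:600,:,::-1])
cv2.imwrite('pics/ov6_s.png',cv2.resize(s[175:235,265:325],None,fx=10,fy=10,interpolation=cv2.INTER_CUBIC)[:,:,::-1])"
```

```text
t 10.275 tcp [0.6163 0.0165 0.0847] F [-0.2 -0.8 -3.2] w 17.4 j6 [ 16.  28. -11.  -1. -51.  82.]
 shift cur-tool mm [-0.8  1.7  1.7] in target-tool [-0.8  1.7  1.7]  rotvec [-0.02  -0.008  0.008]
```

View pics/ov6_t.png

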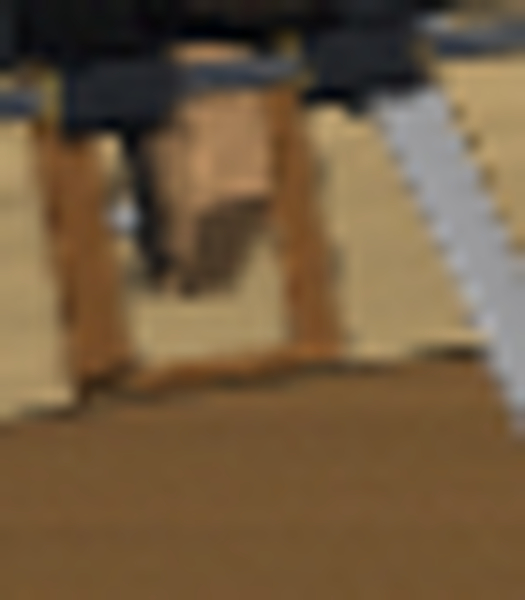

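View pics/ov6_s.png

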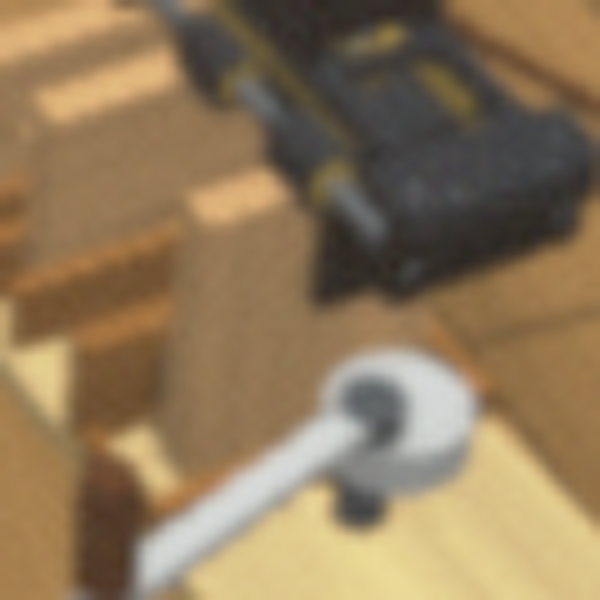

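```bash
python3 - <<'E'
from h import *
K=lambda u,v:(255+(u+.5)/15-.5,160+(v+.5)/15-.5)
S=lambda u,v:(265+(u+.5)/10-.5,175+(v+.5)/10-.5)
print(tri(K(200,190),S(187,197)),tri(K(268,190),S(205,228)))
for z in(.132,.137,.142): print(z,proj("side",[np.r_[onz("top",[K(268,190)],z)[0]]]))
print(S(205,228))
E
```

```text
[0.56857159 0.01799699 0.1301428 ] [0.5684207  0.00249562 0.12926416]
0.132 [[287.39560714 196.47159002]]
0.137 [[287.19667369 195.30381837]]
0.142 [[286.99661486 194.12971928]]
(285.05, 197.35)
```

The triangulated plaque top is at about z 0.130, so it is on the floor. Releasing.

Emit:
carry_out(commands=[0,0,0,0,0,0,0,0,0,0,0,0,0,0,0,0,0,0], grip=42)

```text
time_s: 10.75
tcp_pos: [0.6169, 0.0168, 0.0839]
ee_rot: [[0.992, 0.13, 0.006], [0.129, -0.991, 0.021], [0.009, -0.02, -1.0]]
wrist_force: [-0.6, -0.1, -0.9]
gripper_width: 0.438
```

```bash
python3 -c "
from h import *
delta(rk(0,0.002,.2),rot(YR))
t=capture('top');s=capture('side')
cv2.imwrite('pics/re_t.png',cv2.resize(t[160:200,255:290],None,fx=12,fy=12,interpolation=cv2.INTER_CUBIC)[:600,:,::-1])
cv2.imwrite('pics/re_s.png',cv2.resize(s[175:235,265:325],None,fx=8,fy=8,interpolation=cv2.INTER_CUBIC)[:,:,::-1])"
```

```text
t 10.75 tcp [0.6169 0.0168 0.0839] F [-0.6 -0.1 -0.9] w 38.1 j6 [ 16.  28. -11.  -1. -50.  82.]
 shift cur-tool mm [  -0.4   -0.4 -116.2] in target-tool [  -1.4    2.  -116.1]  rotvec [-0.02  -0.009  0.008]
```

View pics/re_t.png

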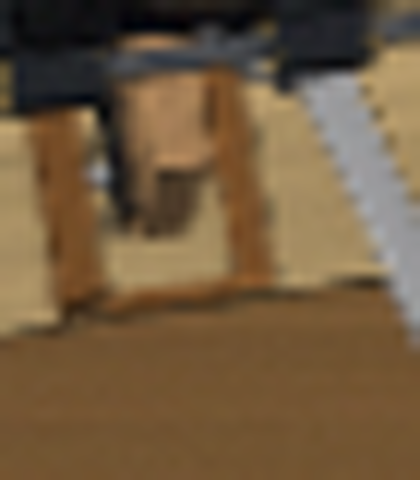

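View pics/re_s.png

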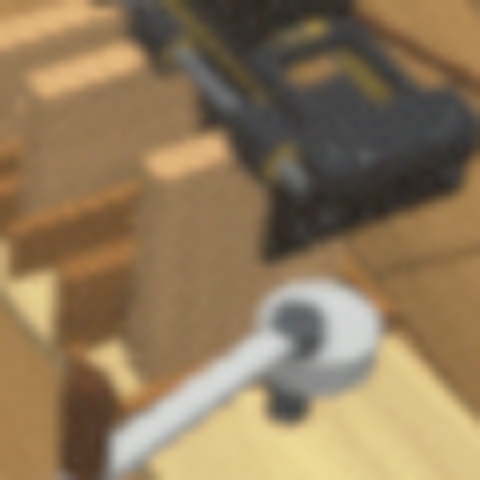

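Plaque stands free. Retracting straight up.

Emit:
carry_out(commands=[0,0,-12,0,0,0,0,0,-35,0,0,0,0,0,-50,0,0,0,0,0,-50,0,0,0,0,0,0,0,0,0])

```text
time_s: 11.48
tcp_pos: [0.6167, 0.0133, 0.2389]
ee_rot: [[0.991, 0.13, 0.009], [0.13, -0.991, 0.02], [0.012, -0.019, -1.0]]
wrist_force: [-0.0, 0.4, -1.1]
gripper_width: 0.481
```

```bash
python3 - <<'E'
from h import *
G=(.5018,-.0805)
print(rk(0,-.0425,0))
for yw in(-157.5,):delta(np.r_[G,.2],rot(yw))
t=capture('top');s=capture('side')
cv2.imwrite('pics/up_t.png',cv2.resize(t[120:220,200:330],None,fx=6,fy=6,interpolation=cv2.INTER_CUBIC)[:600,:,::-1])
cv2.imwrite('pics/up_s.png',cv2.resize(s[165:245,250:330],None,fx=7,fy=7,interpolation=cv2.INTER_CUBIC)[:,:,::-1])
E
```

```text
[ 0.62117945 -0.02948321  0.        ]
t 11.475 tcp [0.6167 0.0133 0.2389] F [-0.   0.4 -1.1] w 41.8 j6 [ 16.  20.   1.  -1. -70.  82.]
 shift cur-tool mm [-126.5   78.8   36. ] in target-tool [142.  -42.7  38.9]  rotvec [-0.02   0.025  2.879]
```

View pics/up_t.png

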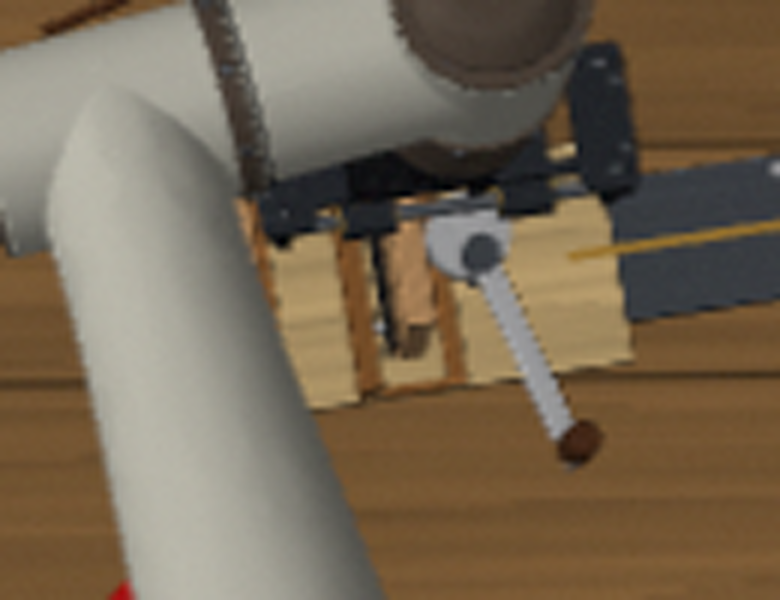

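View pics/up_s.png

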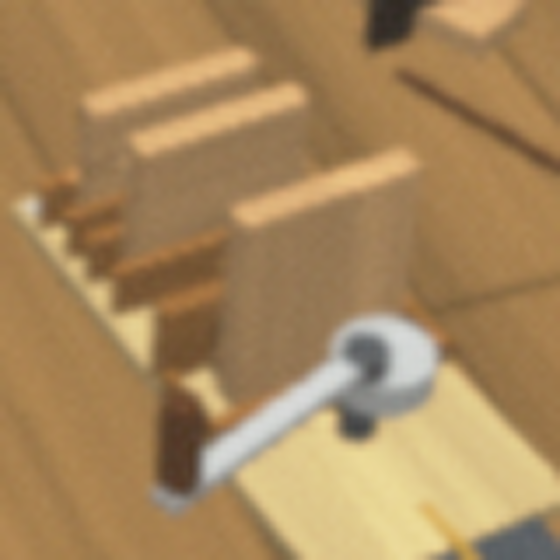

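Plaque stands seated and upright in the slot; in the side view its near edge is at (230,225)–(225,385). Now I'll turn the wrist for the lever.

Emit:
carry_out(commands=[0,0,0,-0.02,0.02,0.18,0,0,0,0,0,0.18,0,0,0,0,0,0.18,0,0,0,0,0,0.18,0,0,0,0,0,0.18], grip=60)

```text
time_s: 12.2
tcp_pos: [0.6095, 0.0126, 0.2257]
ee_rot: [[0.696, -0.718, 0.005], [-0.718, -0.696, -0.003], [0.005, -0.001, -1.0]]
wrist_force: [-0.1, 0.7, 0.1]
gripper_width: 0.691
```

Emit:
carry_out(commands=[0,0,0,0,0,0.18,0,0,0,0,0,0.18,0,0,0,0,0,0.18,0,0,0,0,0,0.18,0,0,0,0,0,0.18])

```text
time_s: 12.82
tcp_pos: [0.6048, 0.0119, 0.2164]
ee_rot: [[-0.161, -0.987, -0.013], [-0.987, 0.161, -0.006], [0.008, 0.012, -1.0]]
wrist_force: [1.4, -0.2, 0.5]
gripper_width: 0.692
```

Emit:
carry_out(commands=[0,0,0,0,0,0.18,0,0,0,0,0,0.18,0,0,0,0,0,0.18,0,0,0,0,0,0.18])

```text
time_s: 13.32
tcp_pos: [0.6008, 0.0114, 0.2091]
ee_rot: [[-0.787, -0.616, -0.028], [-0.616, 0.787, -0.009], [0.027, 0.01, -1.0]]
wrist_force: [0.1, 0.3, -0.6]
gripper_width: 0.687
```

```bash
python3 - <<'E'
from h import *
G=(.5018,-.0805)
for yw in(-157.5,):delta(np.r_[G,.2],rot(yw))
E
```

```text
t 13.325 tcp [0.6008 0.0114 0.2091] F [ 0.1  0.3 -0.6] w 59.7 j6 [ 17.  21.  -3.   0. -68. -68.]
 shift cur-tool mm [134.3 -11.4  12.7] in target-tool [126.7 -47.    9.1]  rotvec [ 0.007 -0.029  0.271]
```

Emit:
carry_out(commands=[0,0,-3,0.005,-0.015,0.13,0,0,-3,0.002,-0.014,0.13,42,-16,0,0,0,0,42,-16,0,0,0,0,35,-12,0,0,0,0])

```text
time_s: 13.95
tcp_pos: [0.5023, -0.0761, 0.2067]
ee_rot: [[-0.922, -0.386, -0.017], [-0.386, 0.922, -0.003], [0.017, 0.004, -1.0]]
wrist_force: [0.8, -0.4, 0.4]
gripper_width: 0.686
```

Emit:
carry_out(commands=[0,0,0,0,0,0])

```text
time_s: 14.08
tcp_pos: [0.4996, -0.0774, 0.2057]
ee_rot: [[-0.923, -0.384, -0.02], [-0.384, 0.923, -0.003], [0.02, 0.005, -1.0]]
wrist_force: [0.3, 0.6, 0.3]
gripper_width: 0.691
```

```bash
python3 - <<'E'
from h import *
G=(.5018,-.0805)
delta(np.r_[G,.2],rot(-157.5))
t=capture('top');s=capture('side')
cv2.imwrite('pics/lv_t.png',cv2.resize(t[130:230,220:340],None,fx=6,fy=6,interpolation=cv2.INTER_CUBIC)[:600,:,::-1])
cv2.imwrite('pics/lv_s.png',cv2.resize(s[145:245,240:330],None,fx=6,fy=6,interpolation=cv2.INTER_CUBIC)[:,:,::-1])
E
```

```text
t 14.075 tcp [ 0.4996 -0.0774  0.2057] F [0.3 0.6 0.3] w 60.1 j6 [ 10.  12. -17.  -0. -63. -77.]
 shift cur-tool mm [-1.  -3.7  5.6] in target-tool [-0.9 -3.7  5.7]  rotvec [ 0.005 -0.02   0.002]
```

View pics/lv_t.png

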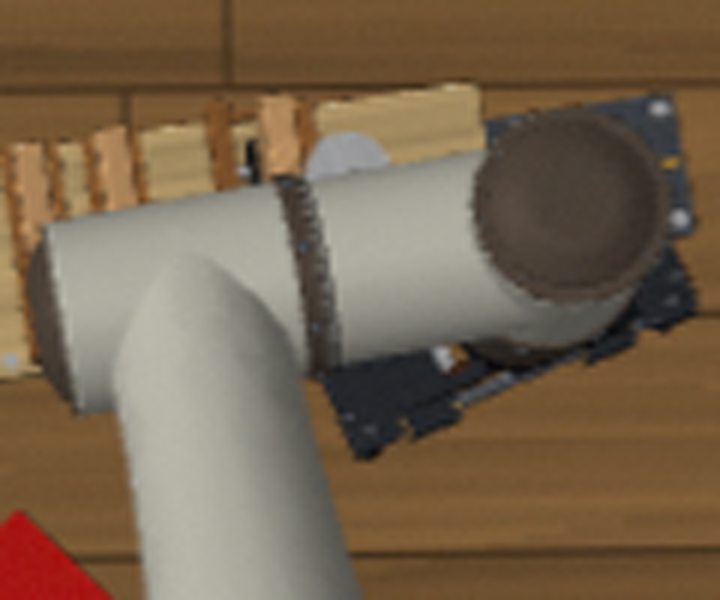

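View pics/lv_s.png

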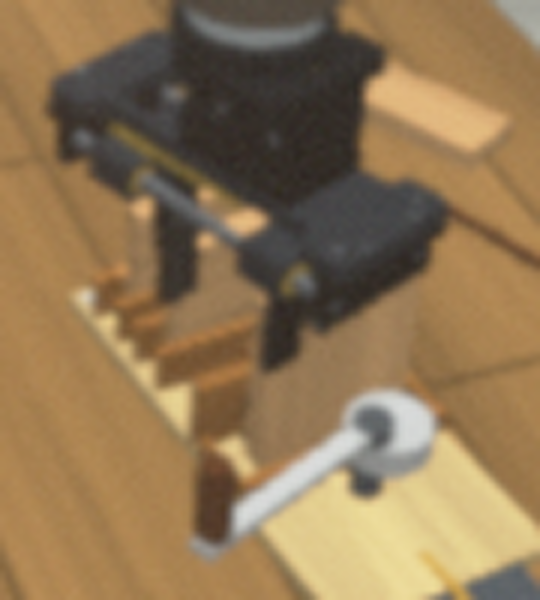

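Gripper is above the grip post with the fingers either side of it. Descending.

Emit:
carry_out(commands=[0,-3,30,0,-0.018,0,0,0,40,0,0,0,0,0,40,0,0,0,0,0,0,0,0,0])

```text
time_s: 14.68
tcp_pos: [0.5061, -0.0764, 0.0921]
ee_rot: [[-0.921, -0.389, -0.0], [-0.389, 0.921, 0.004], [-0.001, 0.004, -1.0]]
wrist_force: [0.8, 0.6, -0.3]
gripper_width: 0.688
```

```bash
python3 - <<'E'
from h import *
G=(.5018,-.0805)
delta(np.r_[G,.076],rot(-157.5))
t=capture('top');s=capture('side')
cv2.imwrite('pics/lv2_s.png',cv2.resize(s[145:245,240:330],None,fx=6,fy=6,interpolation=cv2.INTER_CUBIC)[:,:,::-1])
E
```

```text
t 14.675 tcp [ 0.5061 -0.0764  0.0921] F [ 0.8  0.6 -0.3] w 59.8 j6 [  9.  19. -25.  -0. -46. -76.]
 shift cur-tool mm [ 5.5 -2.2 16.1] in target-tool [ 5.5 -2.1 16.1]  rotvec [0.004 0.001 0.007]
```

View pics/lv2_s.png

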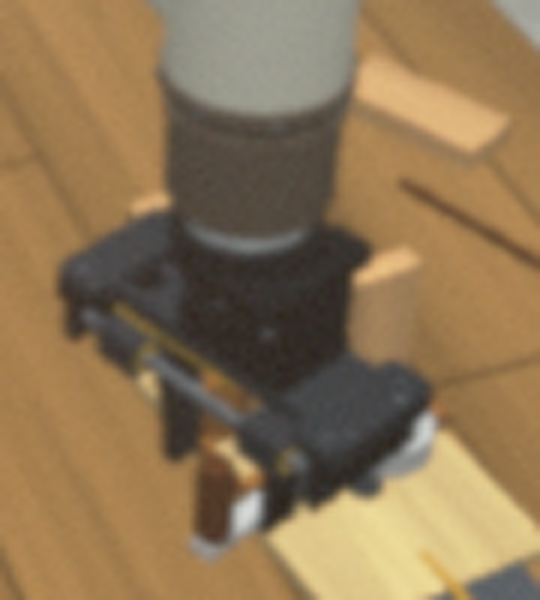

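Emit:
carry_out(commands=[5,-4,14,0,0,0.005,0,0,0,0,0,0,0,0,0,0,0,0])

```text
time_s: 15.15
tcp_pos: [0.5087, -0.0819, 0.0841]
ee_rot: [[-0.923, -0.386, 0.015], [-0.386, 0.923, 0.005], [-0.016, -0.001, -1.0]]
wrist_force: [1.0, 0.1, 0.5]
gripper_width: 0.69
```

```bash
python3 - <<'E'
from h import *
G=(.5018,-.0805)
delta(np.r_[G,.076],rot(-157.5))
t=capture('top');s=capture('side')
cv2.imwrite('pics/lv3_s.png',cv2.resize(s[175:245,250:320],None,fx=8,fy=8,interpolation=cv2.INTER_CUBIC)[:,:,::-1])
E
```

```text
t 15.15 tcp [ 0.5087 -0.0819  0.0841] F [1.  0.1 0.5] w 60.0 j6 [  9.  20. -26.  -0. -43. -76.]
 shift cur-tool mm [6.  3.9 8. ] in target-tool [5.8 3.9 8.1]  rotvec [-0.001  0.016  0.003]
```

View pics/lv3_s.png

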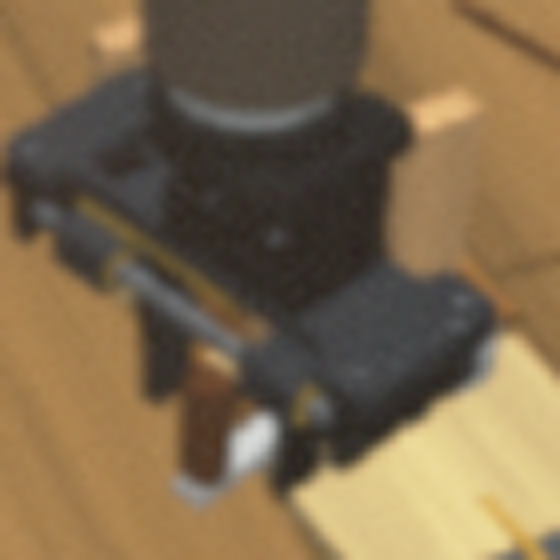

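Emit:
carry_out(commands=[6,1,7,0,0.016,0,0,0,0,0,0,0])

```text
time_s: 15.5
tcp_pos: [0.5022, -0.0832, 0.0767]
ee_rot: [[-0.923, -0.385, -0.001], [-0.385, 0.923, -0.001], [0.001, -0.001, -1.0]]
wrist_force: [-0.2, 1.0, -0.4]
gripper_width: 0.69
```

```bash
python3 - <<'E'
from h import *
G=(.5018,-.0805)
delta(np.r_[G,.076],rot(-157.5))
E
```

```text
t 15.5 tcp [ 0.5022 -0.0832  0.0767] F [-0.2  1.  -0.4] w 60.0 j6 [  9.  20. -27.   0. -43. -76.]
 shift cur-tool mm [-0.7  2.7  0.7] in target-tool [-0.7  2.7  0.7]  rotvec [-0.001 -0.001  0.003]
```

Well placed, with a slight bias in the direction the lever can move. Closing.

Emit:
carry_out(commands=[0,0,0,0,0,0,0,0,0,0,0,0,0,0,0,0,0,0,0,0,0,0,0,0,0,0,0,0,0,0], grip=0)

```text
time_s: 16.12
tcp_pos: [0.5021, -0.0829, 0.0767]
ee_rot: [[-0.923, -0.385, -0.001], [-0.385, 0.923, -0.001], [0.001, -0.001, -1.0]]
wrist_force: [-1.0, 1.5, 0.3]
gripper_width: 0.246
```

Emit:
carry_out(commands=[0,0,0,0,0,0])

```text
time_s: 16.25
tcp_pos: [0.5019, -0.0826, 0.0767]
ee_rot: [[-0.923, -0.385, -0.001], [-0.385, 0.923, -0.001], [0.001, -0.0, -1.0]]
wrist_force: [0.2, 1.9, 0.1]
gripper_width: 0.242
```

```bash
python3 - <<'E'
from h import *
delta(rk(0,-.1725,.076),rot(-83))
P=rk(0,-.0425,0); s=sense(); d=s['tcp_pos'][:2]-P[:2]
print("r",np.hypot(*d),"lever ang",np.deg2rad(np.degrees(np.arctan2(d[1],d[0]))%360-YR)-np.pi-.27)
t=capture('top');s=capture('side')
cv2.imwrite('pics/lv4_s.png',cv2.resize(s[175:245,250:320],None,fx=8,fy=8,interpolation=cv2.INTER_CUBIC)[:,:,::-1])
E
```

```text
t 16.25 tcp [ 0.5019 -0.0826  0.0767] F [0.2 1.9 0.1] w 21.0 j6 [  9.  20. -27.   0. -43. -76.]
 shift cur-tool mm [ -95.4 -122.1    0.6] in target-tool [  91.8 -124.8    0.7]  rotvec [ 1.000e-03 -1.000e-03 -1.297e+00]
r 0.13053772608574893 lever ang 0.027102392480902182
```

View pics/lv4_s.png

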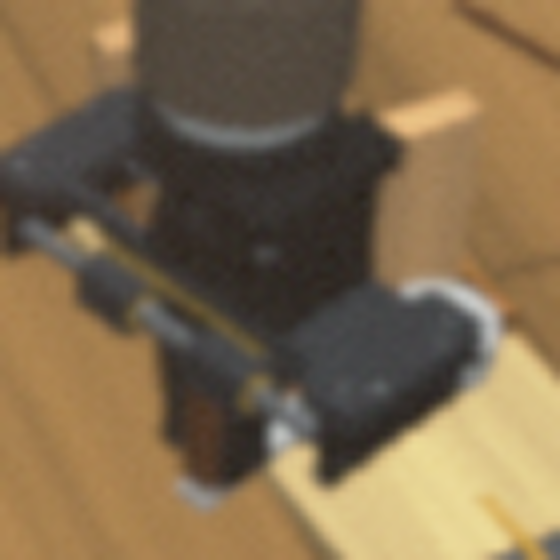

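Emit:
carry_out(commands=[-0.6,-12,0,0,0,-0.09,-0.6,-13,0,0,0,-0.1,-0.6,-13,0,0,0,-0.1])

```text
time_s: 16.73
tcp_pos: [0.5226, -0.1143, 0.0767]
ee_rot: [[-0.768, -0.641, 0.001], [-0.641, 0.768, 0.001], [-0.002, -0.0, -1.0]]
wrist_force: [0.7, 4.3, -0.2]
gripper_width: 0.238
```

```bash
cat >> h.py <<'E'
def lev(step,n=1,z=.0765):
    s=sense();P=rk(0,-.0425,0);d=s['tcp_pos'][:2]-P[:2]
    a=np.deg2rad(np.degrees(np.arctan2(d[1],d[0]))%360-YR)-np.pi-.27
    x=s['ee_rot'][:,0]; ty=np.deg2rad(np.degrees(np.arctan2(x[1],x[0]))%360-YR)-np.pi-.27
    print("lever by pos %.3f by yaw %.3f r %.4f"%(a,ty,np.hypot(*d)),"vel",np.round(s['joint_velocities'],1))
    b=a+step; th=b+np.pi+.27+np.deg2rad(YR)
    T=np.r_[P[:2]+.13*np.array([np.cos(th),np.sin(th)]),z]
    delta(T,rot(np.degrees(th)))
E
python3 -c "
from h import *
lev(.1)"
```

```text
lever by pos 0.318 by yaw 0.303 r 0.1300 vel [-10.    6.5  11.5  -0.5  -3.6  57.3]
t 16.725 tcp [ 0.5226 -0.1143  0.0767] F [ 0.7  4.3 -0.2] w 20.7 j6 [  5.  22. -23.  -0. -45. -55.]
 shift cur-tool mm [ -0.9 -13.    0.2] in target-tool [  0.6 -13.    0.2]  rotvec [-0.     0.002 -0.115]
```

Emit:
carry_out(commands=[-0.7,-13,0,0,0,-0.105,-0.7,-13,0,0,0,-0.1,-0.7,-13,0,0,0,-0.1,-0.7,-13,0,0,0,-0.1,-0.7,-13,0,0,0,-0.1])

```text
time_s: 17.35
tcp_pos: [0.5762, -0.1499, 0.0767]
ee_rot: [[-0.349, -0.937, -0.0], [-0.937, 0.349, 0.005], [-0.005, 0.002, -1.0]]
wrist_force: [-1.8, 6.3, 3.5]
gripper_width: 0.243
```

```bash
python3 -c "
from h import *
lev(.1)"
```

```text
lever by pos 0.821 by yaw 0.822 r 0.1286 vel [-4.1  8.5 15.8 -0.9 -7.2 51. ]
t 17.35 tcp [ 0.5762 -0.1499  0.0767] F [-1.8  6.3  3.5] w 21.1 j6 [  1.  27. -14.  -0. -49. -21.]
 shift cur-tool mm [  0.8 -13.    0.2] in target-tool [  2.1 -12.8   0.2]  rotvec [ 0.002  0.005 -0.099]
```

Emit:
carry_out(commands=[0.2,-13,0,0,0.004,-0.1,0,-13,0,0,0,-0.1,-0.5,-13,0,0,0,-0.1,-0.5,-9,0,0,0,-0.07,0,0,0,0,0,0])

```text
time_s: 17.98
tcp_pos: [0.6225, -0.1567, 0.0767]
ee_rot: [[0.02, -1.0, -0.006], [-1.0, -0.02, 0.006], [-0.006, 0.006, -1.0]]
wrist_force: [-0.0, 1.4, 1.5]
gripper_width: 0.247
```

```bash
python3 -c "
from h import *
lev(.1)
t=capture('top');s=capture('side')
cv2.imwrite('pics/lv5_t.png',cv2.resize(t[120:220,220:350],None,fx=6,fy=6,interpolation=cv2.INTER_CUBIC)[:600,:,::-1])
cv2.imwrite('pics/lv5_s.png',cv2.resize(s[145:265,250:350],None,fx=5,fy=5,interpolation=cv2.INTER_CUBIC)[:,:,::-1])
"
```

```text
lever by pos 1.189 by yaw 1.199 r 0.1272 vel [-0.1 -0.3 -0.4 -0.3  0.2 -0.3]
t 17.975 tcp [ 0.6225 -0.1567  0.0767] F [-0.   1.4  1.5] w 21.5 j6 [  0.  31.  -7.  -0. -52.   1.]
 shift cur-tool mm [  2.2 -13.    0.2] in target-tool [  3.4 -12.7   0.2]  rotvec [ 0.006  0.006 -0.09 ]
```

View pics/lv5_t.png

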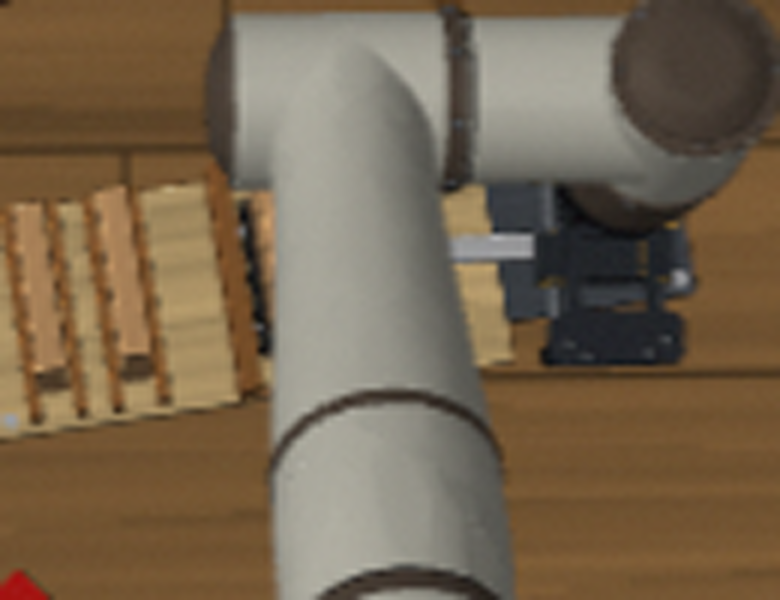

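View pics/lv5_s.png

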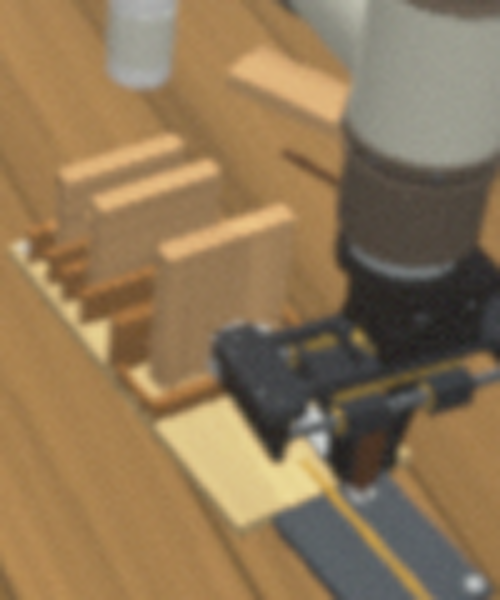

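```bash
python3 - <<'E'
import numpy as np
from scipy.optimize import least_squares
p=np.array([(.5019,-.0826),(.5226,-.1143),(.5762,-.1499),(.6225,-.1567)])
f=lambda c:np.hypot(*(p-c).T)-.13
r=least_squares(f,[.62,-.03]);c=r.x;print(c,r.fun)
for yr in(6.5,7,7.5):
  for q in(p[0],p[-1]):
    d=q-c;print(yr,np.deg2rad(np.degrees(np.arctan2(d[1],d[0]))%360-yr)-np.pi-.27)
for cc in([.6212,-.0295],[.6195,-.0275]):
    d=p[-1]-cc;print(np.degrees(np.arctan2(d[1],d[0]))%360)
E
```

```text
[ 0.61913816 -0.02696762] [-0.00023195  0.00017896  0.00021542 -0.00022407]
6.5 0.0596139164567826
6.5 1.2132577883595759
7 0.05088727019681105
7 1.2045311420996039
7.5 0.0421606239368395
7.5 1.1958044958396328
270.58554968713
271.3301583355201
```

Emit:
carry_out(commands=[0,-8,0,0.003,0.003,-0.06,-0.3,-6,0,0,0,-0.045,0,0,0,0,0,0,0,0,0,0,0,0])

```text
time_s: 18.58
tcp_pos: [0.6341, -0.1558, 0.0768]
ee_rot: [[0.12, -0.993, -0.004], [-0.993, -0.12, 0.004], [-0.005, 0.004, -1.0]]
wrist_force: [-0.7, 1.4, -0.7]
gripper_width: 0.242
```

```bash
python3 -c "
from h import *
lev(.0)
s=sense();d=s['tcp_pos'][:2]-[.6191,-.0270];print(np.hypot(*d),np.deg2rad(np.degrees(np.arctan2(d[1],d[0]))%360-7)-np.pi-.27)
t=capture('top');s=capture('side')
cv2.imwrite('pics/lv6_t.png',cv2.resize(t[140:190,275:340],None,fx=11,fy=11,interpolation=cv2.INTER_CUBIC)[:600,:,::-1])
cv2.imwrite('pics/lv6_s.png',cv2.resize(s[175:265,270:350],None,fx=6.5,fy=6.5,interpolation=cv2.INTER_CUBIC)[:,:,::-1])
"
```

```text
lever by pos 1.281 by yaw 1.299 r 0.1269 vel [-0.  -0.  -0.1 -0.   0.2 -0.3]
t 18.575 tcp [ 0.6341 -0.1558  0.0768] F [-0.7  1.4 -0.7] w 21.0 j6 [  0.  32.  -5.  -0. -53.   7.]
 shift cur-tool mm [3.1 0.1 0.2] in target-tool [ 3.1 -0.   0.3]  rotvec [0.004 0.004 0.018]
0.12962945838001302 1.2945864473267874
```

View pics/lv6_t.png

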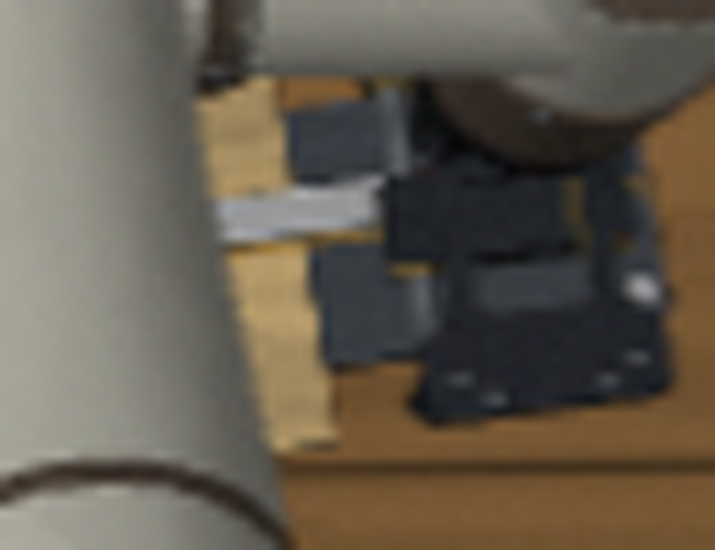

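View pics/lv6_s.png

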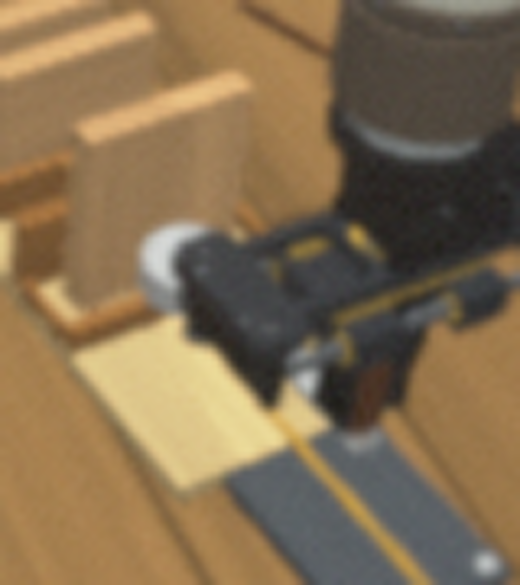

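```bash
python3 - <<'E'
from h import *
np.set_printoptions(precision=4,suppress=True)
a=np.deg2rad(YR);R=np.array([[np.cos(a),-np.sin(a)],[np.sin(a),np.cos(a)]])
f=lambda P:(P[:,:2]-O)@R
K=lambda L:[(275+(u+.5)/11-.5,140+(v+.5)/11-.5) for u,v in L]
print("arm up edge",f(onz("top",K([(225,200),(375,181)]),.064)),"low",f(onz("top",K([(235,242),(375,224)]),.064)))
print("brass lower edge",f(onz("top",K([(260,252),(380,238)]),.012)))
E
```

```text
arm up edge [[ 0.0083 -0.0995]
 [ 0.008  -0.1492]] low [[-0.006  -0.1007]
 [-0.0062 -0.1469]]
brass lower edge [[-0.0003 -0.1159]
 [-0.0009 -0.1567]]
```

Emit:
carry_out(commands=[0,-1.5,0,0,0,-0.01,0,0,0,0,0,0,0,0,0,0,0,0,0,0,0,0,0,0])

```text
time_s: 19.18
tcp_pos: [0.6348, -0.1557, 0.0768]
ee_rot: [[0.13, -0.992, -0.006], [-0.992, -0.13, 0.004], [-0.005, 0.005, -1.0]]
wrist_force: [-0.0, 1.0, 0.8]
gripper_width: 0.242
```

Emit:
carry_out(commands=[0,0,0,0,0,0,0,0,0,0,0,0,0,0,0,0,0,0,0,0,0,0,0,0])

```text
time_s: 19.68
tcp_pos: [0.6348, -0.1556, 0.0767]
ee_rot: [[0.13, -0.992, -0.006], [-0.992, -0.13, 0.004], [-0.005, 0.005, -1.0]]
wrist_force: [0.0, 1.1, 1.1]
gripper_width: 0.242
```

```bash
python3 -c "
from h import *
np.set_printoptions(precision=4,suppress=True)
s=sense();d=s['tcp_pos'][:2]-[.6191,-.0270];print(np.hypot(*d),np.deg2rad(np.degrees(np.arctan2(d[1],d[0]))%360-7)-np.pi-.27,s['wrist_force'],s['moment'],s['joint_velocities'],s['gripper_width'])
t=capture('top');s=capture('side')
cv2.imwrite('pics/fin_s.png',cv2.resize(s[175:245,250:330],None,fx=7,fy=7,interpolation=cv2.INTER_CUBIC)[:,:,::-1])
cv2.imwrite('pics/fin_t.png',t[:,:,::-1])
"
```

```text
0.12959047647875538 1.300072303897386 [0.0292 1.1398 1.0864] [ 0.5218  0.0459 -0.4739] [ 0.0448 -0.151  -0.0177 -0.0822 -0.003   0.0102] 0.2422451247328201
```

View pics/fin_s.png

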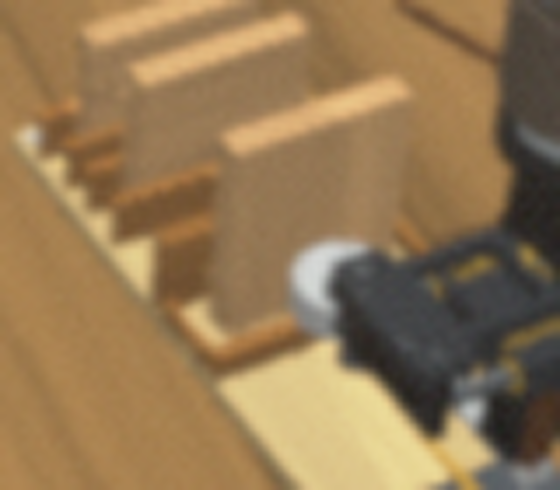

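View pics/fin_t.png

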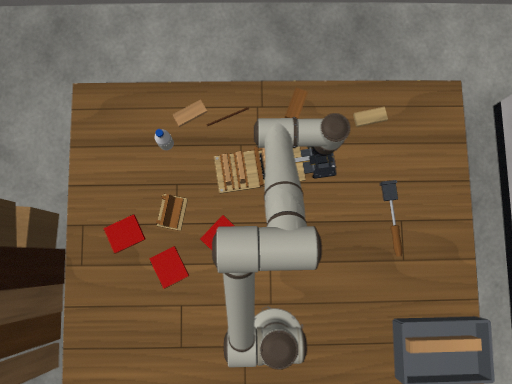

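```bash
python3 -c "
from station import *
print(finish_job()); s=sense(); print(s['time_s'],s['tcp_pos'],s['gripper_width'])"
```

```text
the job is handed in; nothing more can be done
None
the job is handed in; nothing more can be done
```

The job is handed in at about 19.7 s of the 58 s allowed. The plaque stands in the clamp slot, let go, and the gripper holds the lever at highest lift. No verdict is reported, so this rests on my own last checks.

**What I did:** I lifted the plaque from the cradle, stood it on its 100 mm edge in the clamp slot and opened the fingers. I then gripped the lever post and swung it about its pivot to the brass line.

**Last checks:**
- **Lever:** it was still, at about 1.30 rad by arm position and measured radius. The picture put the arm within about 1.5 mm of the brass line, or roughly 0.02 rad short, and I nudged it 0.01 rad further after that. The jaws were closed on the post at 21 mm.
- **Plaque:** it looked upright, parallel to the stored plaques, and shifted towards the pad compared with just after release.
- **Other things:** the stored plaques, glue bottle and branding iron looked unmoved in the pictures; I did not measure them.

**What disagreed or was not measured:**
- The wrist force read only about 1 N sideways while holding, less than the roughly 4 N expected at the grip. The wrist moment read 0.47 N m, which is close to the spring's torque.
- My camera estimate of the pivot was about 3 mm off the one fitted from the swing. I used the fitted one for the lever angle.
- The pad force could not be measured directly. I judged it only from the plaque's shift and the lever angle.

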